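# Clear the hob and ease its sprung glass covers shut

### The job

Clear away after cooking: take every utensil off the hob and lay each in a notch of its own on the utensil rest, head on the tray and handle settled right down in the notch, not dropped in from above. Shut both glass covers of the hob; they have spring hinges that snap, so ease each one all the way down. Leave the other things where they stand.

Things in the scene. Friction and masses are not known exactly. Their poses are not given: they have to be found in the camera images.
- hob: two-burner gas hob, white enamel, 240 mm deep (x) by 380 mm wide (y), enamel top 50 mm above the worktop, black wire pan supports over both burners, tops 75 mm up. Fixed. Origin on the worktop under its centre; x points away from the robot to the hinges, z up. Shut covers leave only 8 mm over the pan supports: a utensil lying there blocks them
- cover_left (a joint): angle (rad) of the glass cover over the left (+y) burner: 0 = shut, level; 1.6 = open at its stop, upright at the hob's back, as at the start. Glass 184 mm wide, 0.45 kg. Over-centre spring: above about 1.1 rad it pulls open (3 N at the bar at the stop), below that it pulls shut ever harder (6 N at the bar when nearly shut); let go between, it snaps
- left_bar (a point): middle of the left cover's handle: round steel bar 12 mm thick, 122 mm long, parallel to the hinge, its axis 32 mm beyond the glass's free edge (on two rods 55 mm from the middle) and 220 mm from the hinge axis. Shut: above the hob's front edge, 85.5 mm over the worktop; open: uppermost, 305 mm up. y along the bar, -x away from the hinge
- left_hinge (a point): point on the left cover's hinge axis, in line with the middle of its bar, 85.5 mm above the worktop; y along the hinge axis, x to the back, z up
- cover_right (a joint): angle (rad) of the glass cover over the right (-y) burner: 0 = shut, level; 1.6 = open at its stop, upright at the hob's back, as at the start. Glass 184 mm wide, 0.45 kg. Over-centre spring: above about 1.1 rad it pulls open (3 N at the bar at the stop), below that it pulls shut ever harder (6 N at the bar when nearly shut); let go between, it snaps
- right_bar (a point): middle of the right cover's handle: round steel bar 12 mm thick, 122 mm long, parallel to the hinge, its axis 32 mm beyond the glass's free edge (on two rods 55 mm from the middle) and 220 mm from the hinge axis. Shut: above the hob's front edge, 85.5 mm over the worktop; open: uppermost, 305 mm up. y along the bar, -x away from the hinge
- right_hinge (a point): point on the right cover's hinge axis, in line with the middle of its bar, 85.5 mm above the worktop; y along the hinge axis, x to the back, z up
- rest: fixed utensil rest: grey tray, floor 6 mm up, rim 14 mm, from x = -57 to 107 mm, y = -111 to 111 mm. Nearest the robot, at x = -50, a dark comb 12 mm thick, 32 mm high, with notches on lines along x at y = -78, -26, 26, 78 mm, 16 mm wide at the floor, 30 at the mouth. A utensil in place has its origin at x = 0 on such a line, 12.5 mm up, its x along the rest's. Origin on the worktop; z up
- spoon: wooden spoon with an oval bowl 42 mm wide, pale beech; 227 mm long, 30 to 60 g, round handle 13 mm thick; may be absent (None). Origin: balance point on the handle's axis; x to the head. Handle ends at x = -137 mm; head at x = 25 to 90 mm, 12 mm thick, its flat underside level with the handle's. Starts flat across the hob's pan supports, head to the back
- spatula: wooden spatula with a flat square blade 44 mm wide, dark wood; 227 mm long, 30 to 60 g, round handle 13 mm thick; may be absent (None). Origin: balance point on the handle's axis; x to the head. Handle ends at x = -137 mm; head at x = 25 to 90 mm, 12 mm thick, its flat underside level with the handle's. Starts flat across the hob's pan supports, head to the back
- turner: slotted turner with a blade 44 mm wide, black nylon; 227 mm long, 30 to 60 g, round handle 13 mm thick; may be absent (None). Origin: balance point on the handle's axis; x to the head. Handle ends at x = -137 mm; head at x = 25 to 90 mm, 12 mm thick, its flat underside level with the handle's. Starts flat across the hob's pan supports, head to the back
- fork: wooden three-tined cooking fork 36 mm wide, mid-brown wood; 227 mm long, 30 to 60 g, round handle 13 mm thick; may be absent (None). Origin: balance point on the handle's axis; x to the head. Handle ends at x = -137 mm; head at x = 25 to 90 mm, 12 mm thick, its flat underside level with the handle's. Starts flat across the hob's pan supports, head to the back
- jar: squat amber preserve jar with a steel cap, 62 mm across, 72 mm tall, loose; not part of the job. Origin under its centre, z up
- mill: dark wooden pepper mill, 52 mm across, 165 mm tall, loose; not part of the job. Origin under its centre, z up
- pot: steel pot with its lid on, 176 mm across, 128 mm tall, loose; not part of the job. Origin under its centre, z up
- mug: white mug, 80 mm across, 90 mm tall, loose; not part of the job. Origin under its centre, z up
- oil: green oil bottle, 62 mm across, 220 mm tall, loose; not part of the job. Origin under its centre, z up
- ramekin: white ramekin, 80 mm across, 45 mm tall, loose; not part of the job. Origin under its centre, z up
- spoon_handle (a point): point on the spoon's handle axis, 50 mm from its origin towards the handle's end: it lies in the comb when the utensil is in place
- spatula_handle (a point): point on the spatula's handle axis, 50 mm from its origin towards the handle's end: it lies in the comb when the utensil is in place
- turner_handle (a point): point on the turner's handle axis, 50 mm from its origin towards the handle's end: it lies in the comb when the utensil is in place
- fork_handle (a point): point on the fork's handle axis, 50 mm from its origin towards the handle's end: it lies in the comb when the utensil is in place

How it is judged:
By the outcome, as a careful person would: the job done as asked, in the order asked, and still so for the second after the job is handed in, with the robot touching nothing.
Of spoon, spatula, turner, fork only 2 to 4 are there at a start; the rules pass over those that are not, and their reading is None.
At some moment in a run one of spoon, spatula, turner, fork may be knocked a few centimetres aside while the robot is not near it.
It also fails if it takes over 210 s, if anything falls off the work surface, if the arm or the gripper's body presses on something with over 40 N, if the wrist force passes 120 N, or if a joint passes its speed limit or range.

### The arm

A 7-joint arm with a two-finger parallel gripper is mounted at the origin on the work surface. World frame = base frame: x ahead of the robot, y to its left, z up, the work surface at z = 0. Lengths are in m, angles in rad, forces in N, time in s.
With the tool pointing down it reaches from about 0.425 to 0.875 m from the base axis. Payload 4.7 kg.
Tool frame: the origin (TCP) lies at the very end of the fingers, on their centre line; the grasp point (between the pads) lies 19 mm behind it; z points along the fingers, y is the direction in which the jaws open and shut (so a half turn about z gives the same grasp; the last joint's range is limited). The gripper opens to 87 mm and grips with 3 to 60 N. Pads are 19 mm wide; open, the fingers measure 117 mm over their backs; the gripper's body (75 mm by 190 mm) begins 51 mm behind the grasp point.
Start: joints at [-1.317, 0.321, -0.07, 1.45, 0.023, 1.371, -0.057], TCP at [0.154, 0.631, 0.187] pointing down, gripper open.
Joint ranges: [-2.86, 2.86], [-0.3, 2.09], [-1.38, 1.24], [0.06, 2.45], [-1.56, 4.7], [0.09, 2.05], [-2.69, 2.69]. Speed limits (rad/s): [2.57, 2.57, 3.14, 3.14, 3.14, 3.14, 3.14].

### API

Orientations are given as a rotation vector (axis times angle).
In Python, from bench import * gives the robot as it stands.
- The arm moves only by the shell command python3 -m jog 'ROWS' [OPENING] [FORCE]. ROWS is JSON, a list of rows, each a list of 4 numbers: the shift along the world's x, y, z in mm, then the turn about the world's z in rad. In form: [[x, y, z, twist], ...]. A call has exactly 8 rows; each row is the pose to reach, as a shift and turn from the pose commanded when the call began; what a row does not reach only later rows make up. A row lasts 1/8 s, in which the tool goes at most 62.5 mm and 10.7 degrees, less where a joint would pass 70% of its speed; a pose out of reach is approached as far as the arm can. A call with a gripper value outside its range is refused whole. OPENING is the opening, from -1 (shut) to 1 (fully open), set as the call begins (- or left out, the last holds). The fingers move at their own pace and stop on an object; FORCE is the grip in N (left out, the last holds). Time passes only in rows, so rows that repeat a pose let the fingers close, or fill a call up. It gives the time, the measured TCP pose, the force and the opening at its end, in the units of the state.
- get_state(): the state, without advancing time (a new reading comes with each control period).
- get_image(name): name is "scene" or "top" or "wrist"; returns a dict with "image" (480x640x3 uint8, red, green, blue), "fx", "fy", "cx", "cy" (pixels), "position" and "rotation" of the camera in the world; the wrist camera has in their place "tool_from_camera" (4x4, takes a point from camera to tool coordinates, whose origin is the TCP and whose axes are the flange's). Camera axes: x right, y down, z forward; pixel columns grow to the right and rows downward; lengths in m; the calibration is good to about 2 mm. A picture is of the moment at which its call begins: read the wrist's pose just before it. There is no depth.
- close_job(): hands the job in, once; it reports no verdict.
The state is a dict: "time": time; "joint_positions": joint angles; "qd": joint speeds; "joint_torque": joint torques, N m; "position": TCP position; "tool_rot": TCP orientation; "ft_force": force on the tool from outside, world axes, zero at the start; "torque": the same for the moment, N m; "grip_width": opening from 0.0 (shut) to 1.0 (fully open).
Only numpy, scipy, OpenCV 4.12 (cv2) and the standard library are available. Lean on these libraries where they do the work, as an engineer would, in place of code of your own. Each camera call takes 0.05 s, during which the arm holds its last target. There are 200 camera calls.

## Working session

There is one attempt and no reset: what is moved stays moved. The work goes in short steps, Python scripts to look and compute and a shell command to move; the robot and the scene stay as the last step left them, time stands still between calls to the robot, and variables do not carry over. Pictures are saved under pics/ and viewed, about 12 in all and at most 16, crops included, and the job is handed in when it is done.

```bash
ls; mkdir -p pics
cat > h.py <<'E'
from bench import *
import numpy as np, cv2
from scipy.spatial.transform import Rotation as R
def snap(name,fn,crop=None,scale=1):
    s=get_state(); d=get_image(name); im=d["image"][:,:,::-1]
    if crop: x0,y0,x1,y1=crop; im=im[y0:y1,x0:x1]
    if scale!=1: im=cv2.resize(im,None,fx=scale,fy=scale,interpolation=cv2.INTER_CUBIC)
    cv2.imwrite("pics/"+fn,im); d["state"]=s; 
    np.save("pics/"+fn+".npy",d,allow_pickle=True); return d
def cam(d):
    if "position" in d: return np.array(d["position"]),np.array(d["rotation"]).reshape(3,3) if np.size(d["rotation"])==9 else R.from_rotvec(d["rotation"]).as_matrix()
    T=np.eye(4);T[:3,:3]=R.from_rotvec(d["state"]["tool_rot"]).as_matrix();T[:3,3]=d["state"]["position"]
    M=T@np.array(d["tool_from_camera"]);return M[:3,3],M[:3,:3]
def load(fn): return np.load("pics/"+fn+".npy",allow_pickle=True).item()
def px(d,u,v,z):
    p,Rm=cam(d); r=Rm@np.array([(u-d["cx"])/d["fx"],(v-d["cy"])/d["fy"],1]); return p+r*(z-p[2])/r[2]
def proj(d,P):
    p,Rm=cam(d); q=Rm.T@(np.array(P)-p); return d["fx"]*q[0]/q[2]+d["cx"],d["fy"]*q[1]/q[2]+d["cy"]
E
python3 - <<'E'
from h import *
for n in ("top","scene"):
    d=snap(n,n+"0.png"); print(n,cam(d),d["fx"],d["cx"],d["cy"])
print(get_state())
E
```

```text
pics
top (array([ 5.55741148e-01, -4.32395908e-04,  1.29905876e+00]), array([[-0.02633668, -0.99933696,  0.02514007],
       [-0.99943582,  0.02579828, -0.02150536],
       [ 0.02084253, -0.02569227, -0.9994526 ]])) 486.398763597486 318.77509814728177 239.86503853360892
scene (array([ 1.25799618, -0.75682333,  1.35870414]), array([[ 0.75343536,  0.51372369, -0.41039386],
       [ 0.65745527, -0.59749192,  0.45908167],
       [-0.00936588, -0.61570397, -0.78792189]])) 607.748963152665 321.0207510350939 233.01933933804457
{'time': 0.1, 'joint_positions': array([-1.31691057,  0.3217604 , -0.07006986,  1.45157212,  0.02260717,
        1.37080427, -0.05687279]), 'qd': array([-0.00100116, -0.00254787,  0.00056428, -0.00245161, -0.00049712,
       -0.00093006, -0.00065068]), 'joint_torque': array([-8.78850242e-04, -4.92571342e+01, -4.06388249e-01, -3.13399386e+01,
       -6.43173675e-02,  3.93753732e-02,  5.40363010e-05]), 'position': array([0.15429884, 0.63083365, 0.18555375]), 'tool_rot': array([-3.75673468e-01, -3.11894371e+00,  2.75590251e-03]), 'ft_force': array([ 0.01970169, -0.34823542,  0.34166805]), 'torque': array([ 0.00349571, -0.01181746,  0.00460915]), 'grip_width': 0.9942591415875781}
```

View pics/top0.png

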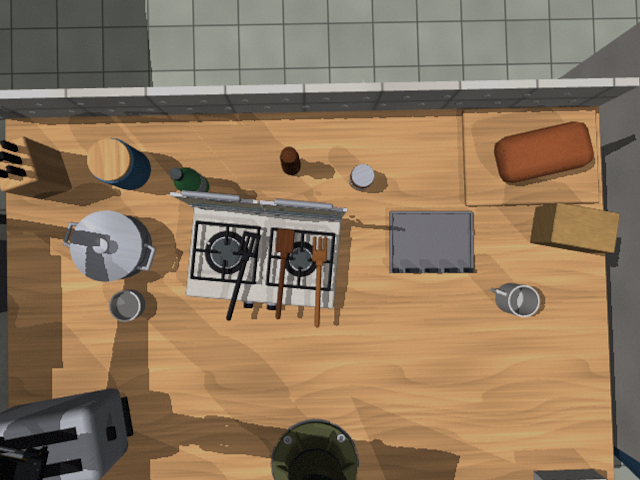

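View pics/scene0.png

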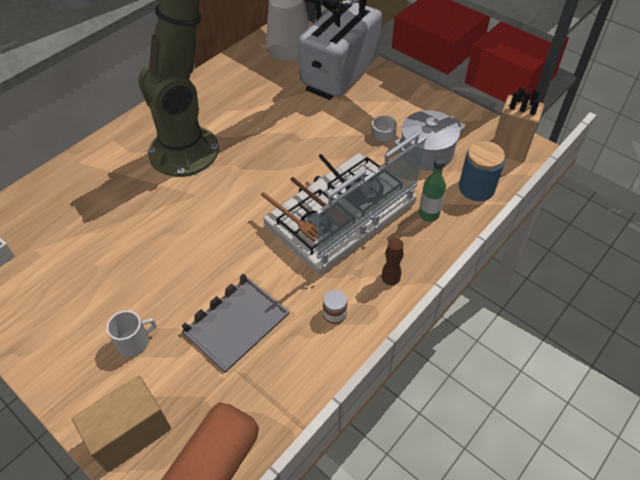

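The top view shows the hob at about (265,250) with the turner, spatula and fork on it and no spoon. The rest is at (431,242), with its comb towards the robot. I'll enlarge it.

```bash
python3 -c "
from h import *
im=cv2.imread('pics/top0.png')
a=cv2.resize(im[180:335,170:350],None,fx=4.4,fy=4.4,interpolation=cv2.INTER_CUBIC);cv2.imwrite('pics/c1.png',a);print(a.shape)
b=cv2.resize(im[200:285,380:485],None,fx=6,fy=6,interpolation=cv2.INTER_CUBIC);cv2.imwrite('pics/c2.png',b)"
```

```text
(682, 792, 3)
```

View pics/c1.png

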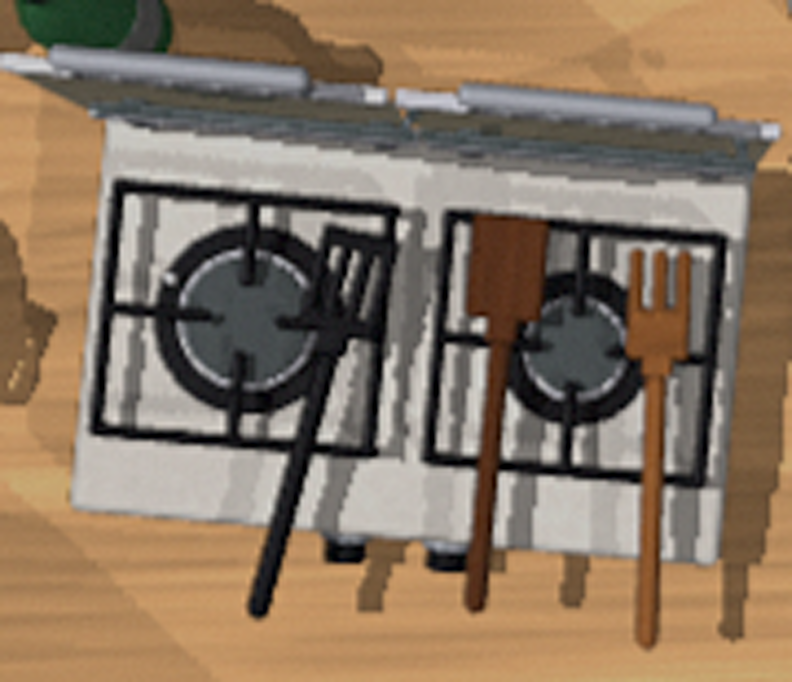

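View pics/c2.png

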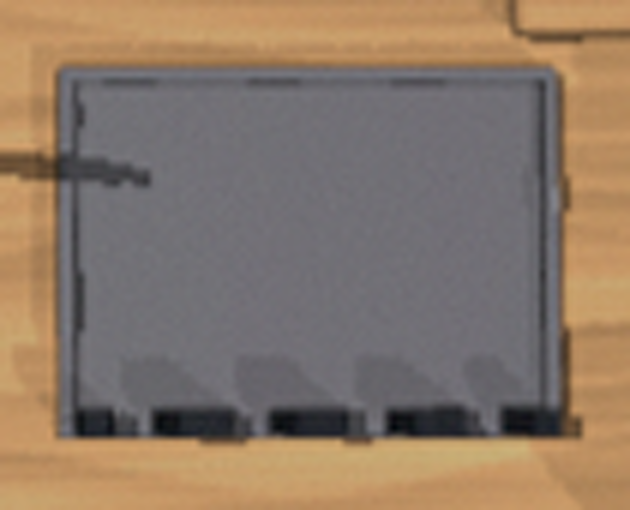

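Run:
```python
from h import *
d=load('top0.png')
c1=lambda u,v:((u+.5)/4.4-.5+170,(v+.5)/4.4-.5+180)
c2=lambda u,v:((u+.5)/6-.5+380,(v+.5)/6-.5+200)
P=lambda a,z:px(d,*a,z)[:2]
for n,e,h in(("turner",(258,615),(362,232)),("spatula",(475,608),(508,218)),("fork",(647,645),(659,250))):
    a=P(c1(*e),.0815);b=P(c1(*h),.0815);v=b-a;L=np.linalg.norm(v);v/=L
    print(n,"end",a.round(4),"len",L.round(4),"yaw",np.arctan2(v[1],v[0]).round(3),"origin",(a+v*.137).round(4))
r=[P(c2(*q),.014) for q in((60,68),(557,70),(562,437),(60,437))];print("rest corners",np.round(r,4))
v=r[0]-r[1];print("rest yaw",-np.arctan2(v[0],v[1]),np.linalg.norm(v),np.linalg.norm(r[0]-r[3]))
f=[P(c1(*q),.05) for q in((72,507),(718,562))];v=f[0]-f[1];print("hob front",np.round(f,4),"yaw",-np.arctan2(v[0],v[1]),np.linalg.norm(v))
for n,q in(("L",((50,57),(306,82))),("R",((462,95),(714,117)))):
    b=[P(c1(*k),.305) for k in q];v=b[0]-b[1];print(n,np.round(b,4),"mid",np.mean(b,0),"yaw",-np.arctan2(v[0],v[1]),np.linalg.norm(v))
```

```text
turner end [0.3946 0.2035] len 0.2241 yaw -0.287 origin [0.526  0.1646]
spatula end [0.395  0.0811] len 0.2217 yaw -0.109 origin [0.5312 0.0662]
fork end [ 0.3713 -0.0157] len 0.224 yaw -0.057 origin [ 0.508  -0.0235]
rest corners [[ 0.6601 -0.2181]
 [ 0.6538 -0.4395]
 [ 0.491  -0.4361]
 [ 0.4971 -0.2132]]
rest yaw -0.028585054688050796 0.22147094315356317 0.16309080468444997
hob front [[ 0.4558  0.3146]
 [ 0.4134 -0.0587]] yaw -0.11327394154477266 0.3757160024486123
L [[0.6844 0.2564]
 [0.6699 0.1385]] mid [0.67715593 0.19747289] yaw -0.12190636584240662 0.11877990102871848
R [[ 0.6621  0.0664]
 [ 0.649  -0.0505]] mid [0.65559188 0.00794541] yaw -0.11157985745891584 0.11764201921406417
```

Sizes agree with the given ones to within 5 mm. I'll move to a hover over the fork for a close look.

```bash
python3 -m jog '[[30,-50,10,0.05],[60,-100,20,0.1],[90,-155,20,0.15],[118,-210,20,0.18],[145,-265,20,0.18],[177,-327,20,0.18],[177,-327,20,0.18],[177,-327,20,0.18]]' 0 20; python3 -m jog '[[30,-50,0,0],[60,-100,0,0],[90,-155,0,0],[118,-210,0,0],[145,-265,0,0],[177,-327,0,0],[177,-327,0,0],[177,-327,0,0]]'
python3 - <<'E'
from h import *
d=snap('wrist','w1.png');p,M=cam(d);print(p,M[:,2],d['fx'],d['state']['position'],d['state']['tool_rot'],d['state']['joint_positions'].round(2),d['state']['time'])
E
```

```text
time: 1.1
position: [0.3312, 0.3045, 0.2066]
tool_rot: [-0.095, -3.14, -0.001]
ft_force: [-0.6, -0.3, -0.4]
grip_width: 0.501
time: 2.1
position: [0.5086, -0.0207, 0.2061]
tool_rot: [-0.091, -3.139, 0.0]
ft_force: [0.5, 1.6, 0.9]
grip_width: 0.502
[ 0.42610607 -0.01708872  0.40417126] [ 0.30143387 -0.01741389 -0.95332805] 350.2966456226817 [ 0.50857438 -0.02065456  0.20613213] [-9.10205958e-02 -3.13930437e+00  2.86768840e-05] [-0.64 -0.01  0.63  1.78  0.    1.36  1.5 ] 2.1
```

View pics/w1.png

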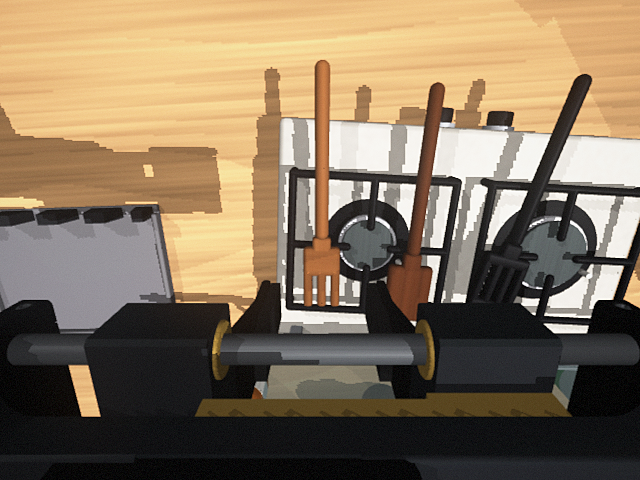

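The close view shows the fork with its handle end at (322,64) and neck at (321,240). The spatula and turner lie to its right, and the comb's top is at lower left. I'll cross-check the axes.

Run:
```python
from h import *
d=load('w1.png')
for n,e,h in(("fork",(322,62),(321,238)),("spatula",(437,85),(414,252)),("turner",(586,77),(514,245))):
    a=px(d,*e,.0815)[:2];b=px(d,*h,.0815)[:2];v=b-a;L=np.linalg.norm(v);v/=L
    print(n,"end",a.round(4),"necklen",L.round(4),"yaw",np.arctan2(v[1],v[0]).round(3),"origin",(a+v*.137).round(4))
```

```text
fork end [ 0.3728 -0.0146] necklen 0.1533 yaw -0.066 origin [ 0.5095 -0.0236]
spatula end [0.3961 0.0816] necklen 0.1502 yaw -0.11 origin [0.5322 0.0666]
turner end [0.3972 0.2066] necklen 0.1534 yaw -0.296 origin [0.5282 0.1666]
```

```bash
python3 -m jog '[[0,-3,-30,0],[0,-3,-60,0],[0,-3,-90,0],[0,-3,-110,0],[0,-3,-120,0],[0,-3,-126,0],[0,-3,-129,0],[0,-3,-129,0]]'; python3 -m jog '[[0,0,0,0],[0,0,0,0],[0,0,0,0],[0,0,0,0],[0,0,0,0],[0,0,0,0],[0,0,0,0],[0,0,0,0]]' -1 25
```

```text
time: 3.15
position: [0.5087, -0.0254, 0.078]
tool_rot: [0.094, 3.14, 0.0]
ft_force: [1.2, -0.1, 0.0]
grip_width: 0.498
time: 4.15
position: [0.5084, -0.0256, 0.0776]
tool_rot: [0.094, 3.14, 0.0]
ft_force: [-0.7, -0.2, 0.2]
grip_width: 0.007
```

The fingers shut on nothing. I'll look.

Run:
```python
from h import *
d=snap('wrist','w2.png');e=snap('scene','s2.png',(220,120,460,290),3.3)
```

```text
(no output)
```

View pics/w2.png

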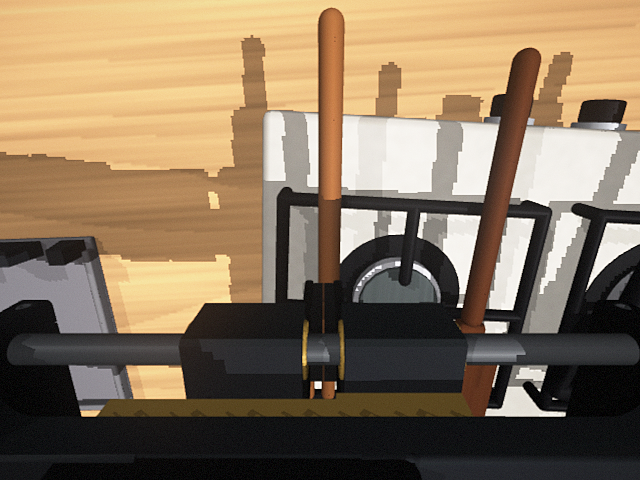

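View pics/s2.png

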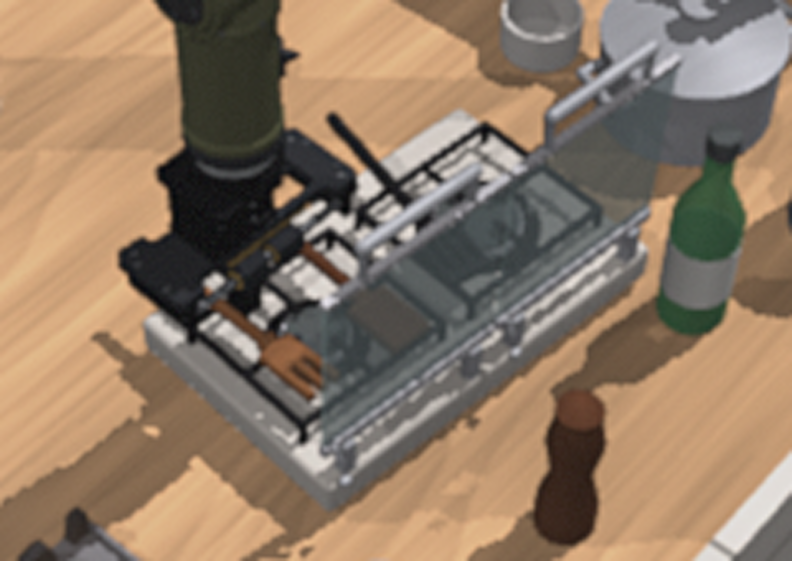

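Run:
```python
from h import *
d=load('w2.png')
print(proj(d,(.3728-.001,-.0146,.0815)),proj(d,(.509,-.0236,.0815)),proj(d,(.47,-.0211,.0815)),proj(d,(.396,.0816,.0815)))
p,M=cam(d);print(p)
# width in px of handle -> distance
im=d['image'].astype(int)
for v in (40,120,180,230,270):
    r=im[v,290:380]; k=(r[:,0]-r[:,2]>45)&(r[:,0]<215)&(r[:,1]<130); i=np.where(k)[0]; print(v,i.min()+290,i.max()+290, 'expect width',[round(proj(d,(px(d,320,v,.0815)[0],y,.0815))[0],1) for y in(-.03+.0065,-.03-.0065)])
print(get_state()['grip_width'])
```

```text
(np.float64(331.1190903654476), np.float64(10.478762289637757)) (np.float64(328.35861550591176), np.float64(274.45140617885244)) (np.float64(328.92250230505), np.float64(210.70033303528237)) (np.float64(527.0274350168704), np.float64(52.99908636246374))
[ 0.42574205 -0.02189536  0.27554118]
40 318 343 expect width [np.float64(314.4), np.float64(288.1)]
120 319 342 expect width [np.float64(319.2), np.float64(294.5)]
180 319 340 expect width [np.float64(322.8), np.float64(299.3)]
230 319 336 expect width [np.float64(325.8), np.float64(303.3)]
270 319 336 expect width [np.float64(328.2), np.float64(306.5)]
0.002233555329850832
```

```bash
python3 -m jog '[[0,0,3,0],[0,0,6,0],[0,0,10,0],[0,0,15,0],[0,0,20,0],[0,0,25,0],[0,0,30,0],[0,0,30,0]]'
python3 - <<'E'
from h import *
d=snap('wrist','w3.png',(220,100,460,420),1.8)
print(proj(d,(.509,-.0236,.0815)),proj(d,d['state']['position']))
w=load('w2.png')['image'][100:420,220:460,::-1]; a=cv2.imread('pics/w3.png')
cv2.imwrite('pics/w3.png',np.hstack([cv2.resize(w,(a.shape[1]*400//432,a.shape[0]*400//432)),cv2.resize(a,(a.shape[1]*400//432,a.shape[0]*400//432))]))
E
```

```text
time: 5.25
position: [0.5088, -0.0256, 0.1081]
tool_rot: [0.094, 3.139, 0.0]
ft_force: [0.4, 0.2, 0.2]
grip_width: 0.005
(np.float64(327.63131354933876), np.float64(256.25180017271225)) (np.float64(324.92950562927786), np.float64(271.18438232481407))
```

View pics/w3.png

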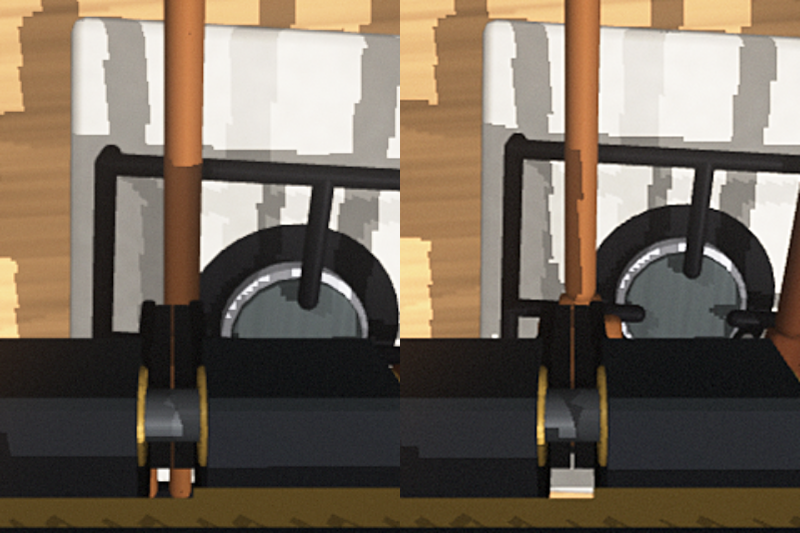

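The fingers closed above the handle: the tips don't hold that shallow. I'll grip deeper and farther back on the handle (75 mm behind the origin). There the fingers clear the wires, and at the rest they come down outside the tray.

```bash
python3 -m jog '[[0,0,10,0],[-25,2,10,0],[-50,5,10,0],[-75,7,10,0],[-75,7,10,0],[-75,7,-10,0],[-75,7,-25,0],[-75,7,-33,0]]' 0 ; python3 -m jog '[[0,0,-3,0],[0,0,-3,0],[0,0,-3,0],[0,0,-3,0],[0,0,-3,0],[0,0,-3,0],[0,0,-3,0],[0,0,-3,0]]'; python3 -m jog '[[0,0,0,0],[0,0,0,0],[0,0,0,0],[0,0,0,0],[0,0,0,0],[0,0,0,0],[0,0,0,0],[0,0,0,0]]' -1 45
```

```text
time: 6.3
position: [0.4334, -0.0189, 0.0737]
tool_rot: [-0.094, -3.139, 0.001]
ft_force: [0.5, -0.0, -0.3]
grip_width: 0.501
time: 7.3
position: [0.4334, -0.0186, 0.0716]
tool_rot: [0.094, 3.14, 0.0]
ft_force: [0.7, 0.3, -1.3]
grip_width: 0.497
time: 8.3
position: [0.4334, -0.0186, 0.0716]
tool_rot: [0.094, 3.14, 0.0]
ft_force: [-0.5, 0.3, -0.5]
grip_width: 0.005
```

Run:
```python
from h import *
d=snap('wrist','w4.png');s=snap('scene','s4.png');t=snap('top','t4.png')
print(proj(d,d['state']['position']),proj(s,s['state']['position']),proj(t,t['state']['position']),get_state()['tool_rot'],get_state()['position'])
a=cv2.resize(d['image'][:,:,::-1],(400,300));u,v=map(int,proj(s,s['state']['position']))
b=cv2.resize(s['image'][v-50:v+50,u-66:u+67,::-1],(400,300),interpolation=cv2.INTER_CUBIC)
u,v=map(int,proj(t,t['state']['position']))
c=cv2.resize(t['image'][v-100:v+50,u-100:u+100,::-1],(400,300),interpolation=cv2.INTER_CUBIC)
g=cv2.resize(d['image'][180:420,200:520,::-1],(400,300),interpolation=cv2.INTER_CUBIC)
cv2.imwrite('pics/m4.png',np.vstack([np.hstack([a,b]),np.hstack([g,c])]))
```

```text
(np.float64(324.92927079274983), np.float64(271.1838237532972)) (np.float64(276.5136648748361), np.float64(207.07008861519844)) (np.float64(317.0946163604014), np.float64(300.78137968870794)) [9.38931689e-02 3.14014064e+00 1.23802186e-04] [ 0.43341067 -0.01859039  0.07158751]
```

View pics/m4.png

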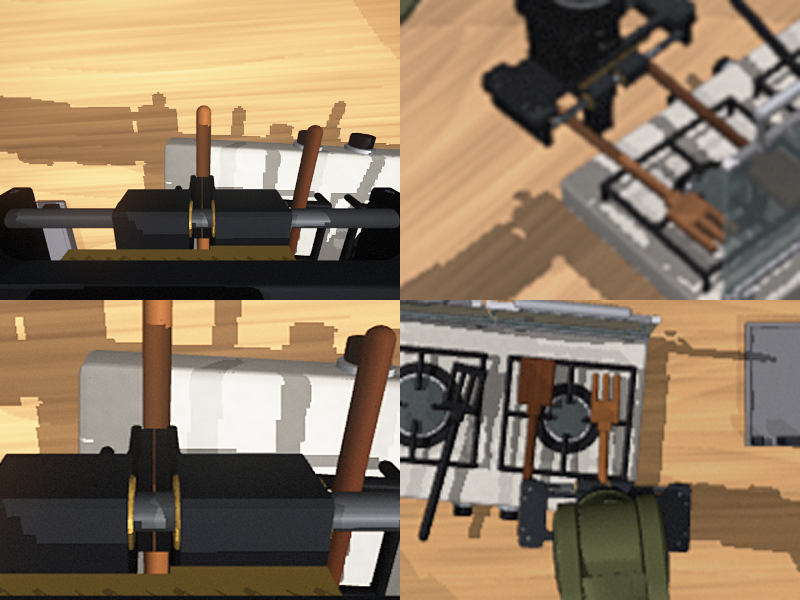

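Run:
```python
from h import *
d=load('w3.png');p=d['state']['position']
for dz in(0,.005,.01,.015,.019,.03):print(dz,[np.round(proj(d,p+[dx,0,dz]),1) for dx in(-.0095,0,.0095)])
a=[load('w2.png')['image'],d['image'],load('w4.png')['image']]
cv2.imwrite('pics/f.png',np.hstack([cv2.resize(i[240:330,285:375,::-1],(266,266),interpolation=cv2.INTER_CUBIC) for i in a]))
print(d['tool_from_camera'])
```

```text
0 [array([324. , 256.6]), array([324.9, 271.2]), array([325.8, 285.4])]
0.005 [array([324. , 259.6]), array([325. , 274.4]), array([325.9, 288.9])]
0.01 [array([324.1, 262.7]), array([325. , 277.8]), array([326. , 292.6])]
0.015 [array([324.1, 265.9]), array([325.1, 281.4]), array([326.1, 296.5])]
0.019 [array([324.1, 268.6]), array([325.1, 284.4]), array([326.1, 299.7])]
0.03 [array([324.2, 276.7]), array([325.3, 293.2]), array([326.3, 309.2])]
[[-7.35477105e-04 -9.53035128e-01 -3.02858883e-01  8.27262102e-02]
 [ 9.99999663e-01 -8.11229320e-04  1.24325829e-04 -1.22615610e-03]
 [-3.64174889e-04 -3.02858690e-01  9.53035404e-01 -1.97958280e-01]
 [ 0.00000000e+00  0.00000000e+00  0.00000000e+00  1.00000000e+00]]
```

View pics/f.png

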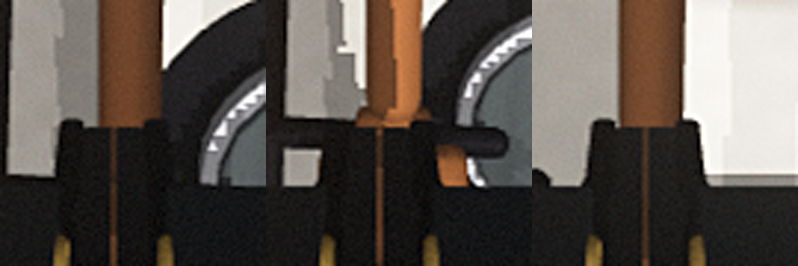

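The image puts the visible fingertips well above the nominal TCP. In front of the wires I can safely go deeper (enamel at 50 mm), so I'll try TCP 60 mm, with the handle at the nominal grasp point.

```bash
python3 -m jog '[[0,0,10,0],[0,0,20,0],[0,0,30,0],[0,0,40,0],[0,0,40,0],[0,0,40,0],[0,0,40,0],[0,0,40,0]]'; python3 -m jog '[[0,0,0,0],[0,0,0,0],[0,0,0,0],[0,0,-15,0],[0,0,-30,0],[0,0,-45,0],[0,0,-52,0],[0,0,-52,0]]' 0; python3 -m jog '[[0,0,0,0],[0,0,0,0],[0,0,0,0],[0,0,0,0],[0,0,0,0],[0,0,0,0],[0,0,0,0],[0,0,0,0]]' -1 45
```

```text
time: 9.45
position: [0.4332, -0.0187, 0.1113]
tool_rot: [-0.094, -3.14, 0.0]
ft_force: [0.0, 0.7, 0.2]
grip_width: 0.003
time: 10.45
position: [0.4329, -0.0187, 0.0589]
tool_rot: [-0.094, -3.139, 0.001]
ft_force: [0.3, -0.1, 0.1]
grip_width: 0.502
time: 11.45
position: [0.4334, -0.0186, 0.0596]
tool_rot: [0.094, 3.14, 0.0]
ft_force: [0.2, -0.1, 0.3]
grip_width: 0.001
```

Still nothing, so the tips must end well above the nominal TCP. I'll find their real length by touching the bare worktop beside the hob.

```bash
python3 -m jog '[[0,0,20,0],[0,0,45,0],[0,-40,50,0],[0,-80,50,0],[0,-120,50,0],[10,-150,50,0],[10,-150,40,0],[10,-150,20,0]]'; python3 -m jog '[[0,0,-20,0],[0,0,-40,0],[0,0,-55,0],[0,0,-65,0],[0,0,-70,0],[0,0,-72,0],[0,0,-74,0],[0,0,-75,0]]'
python3 - <<'E'
from h import *
s=get_state();print(s['position'],s['ft_force'])
d=snap('scene','s5.png'); u,v=map(int,proj(d,s['position'])); print(u,v)
cv2.imwrite('pics/s5.png',cv2.resize(d['image'][v-60:v+40,u-60:u+60,::-1],(720,600),interpolation=cv2.INTER_CUBIC))
E
```

```text
time: 12.45
position: [0.4439, -0.168, 0.0793]
tool_rot: [0.094, 3.139, 0.001]
ft_force: [0.1, 0.1, -0.5]
grip_width: 0.007
time: 13.45
position: [0.4437, -0.1686, 0.0048]
tool_rot: [0.094, 3.14, 0.0]
ft_force: [-0.2, 0.9, 0.1]
grip_width: 0.007
[ 0.44371213 -0.16860667  0.00480122] [-0.24690322  0.92314329  0.14482143]
243 256
```

View pics/s5.png

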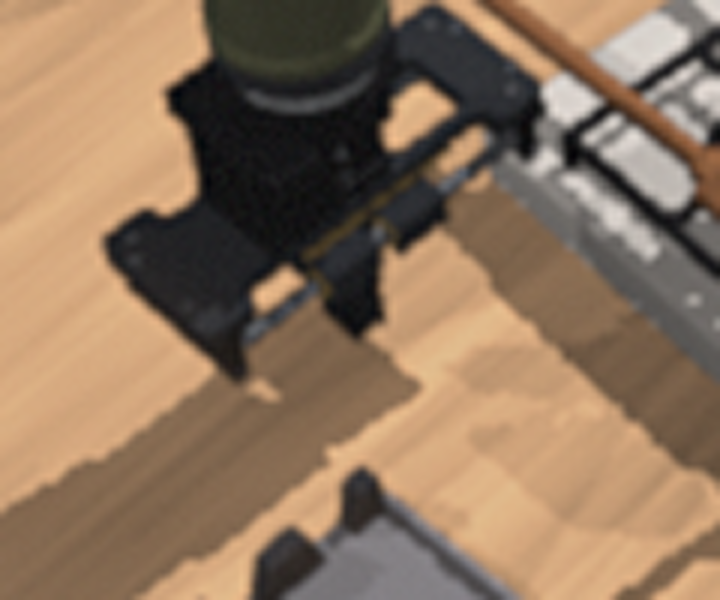

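The finger end shows about 22–33 mm above the nominal TCP. I'll keep descending in small steps until it touches.

```bash
python3 -m jog '[[0,0,-3,0],[0,0,-6,0],[0,0,-9,0],[0,0,-11,0],[0,0,-12,0],[0,0,-13,0],[0,0,-14,0],[0,0,-15,0]]'; python3 -m jog '[[0,0,-1,0],[0,0,-2,0],[0,0,-3,0],[0,0,-4,0],[0,0,-5,0],[0,0,-6,0],[0,0,-6,0],[0,0,-6,0]]'
```

```text
time: 14.5
position: [0.4435, -0.1686, -0.0104]
tool_rot: [0.094, 3.14, 0.0]
ft_force: [0.1, -0.1, 0.7]
grip_width: 0.005
time: 15.5
position: [0.4434, -0.1686, -0.0164]
tool_rot: [0.094, 3.14, 0.0]
ft_force: [-0.1, -0.0, 0.1]
grip_width: 0.002
```

```bash
python3 -m jog '[[0,0,-1,0],[0,0,-2,0],[0,0,-3,0],[0,0,-4,0],[0,0,-5,0],[0,0,-5,0],[0,0,-5,0],[0,0,-5,0]]'; python3 -m jog '[[0,0,-1,0],[0,0,-1,0],[0,0,-2,0],[0,0,-2,0],[0,0,-3,0],[0,0,-3,0],[0,0,-3,0],[0,0,-3,0]]'; python3 -m jog '[[0,0,-1,0],[0,0,-1,0],[0,0,-1,0],[0,0,-2,0],[0,0,-2,0],[0,0,-2,0],[0,0,-2,0],[0,0,-2,0]]'
```

```text
time: 16.5
position: [0.4435, -0.1686, -0.0214]
tool_rot: [0.094, 3.14, 0.0]
ft_force: [-0.7, 0.3, 0.5]
grip_width: 0.008
time: 17.5
position: [0.4435, -0.1686, -0.0244]
tool_rot: [0.094, 3.14, 0.0]
ft_force: [-0.2, 0.0, 0.4]
grip_width: 0.0
time: 18.5
position: [0.4434, -0.1686, -0.0264]
tool_rot: [0.094, 3.14, 0.0]
ft_force: [0.9, 0.8, 0.4]
grip_width: 0.003
```

```bash
python3 -m jog '[[0,0,-1,0],[0,0,-1,0],[0,0,-2,0],[0,0,-2,0],[0,0,-3,0],[0,0,-3,0],[0,0,-3,0],[0,0,-3,0]]'; python3 -m jog '[[0,0,-1,0],[0,0,-1,0],[0,0,-1,0],[0,0,-2,0],[0,0,-2,0],[0,0,-2,0],[0,0,-2,0],[0,0,-2,0]]'; python3 -c "
from h import *
d=snap('wrist','w6.png');s=snap('scene','s6.png')
u,v=243,256
a=cv2.resize(s['image'][v-50:v+50,u-50:u+50,::-1],(400,400),interpolation=cv2.INTER_CUBIC)
b=cv2.resize(d['image'][200:360,240:400,::-1],(400,400),interpolation=cv2.INTER_CUBIC)
cv2.imwrite('pics/m6.png',np.hstack([a,b]))"
```

```text
time: 19.5
position: [0.4434, -0.1686, -0.0294]
tool_rot: [0.094, 3.14, 0.0]
ft_force: [0.2, -0.9, 0.7]
grip_width: 0.008
time: 20.5
position: [0.4434, -0.1685, -0.0314]
tool_rot: [0.094, 3.14, 0.0]
ft_force: [0.2, -0.5, 0.2]
grip_width: 0.003
```

View pics/m6.png

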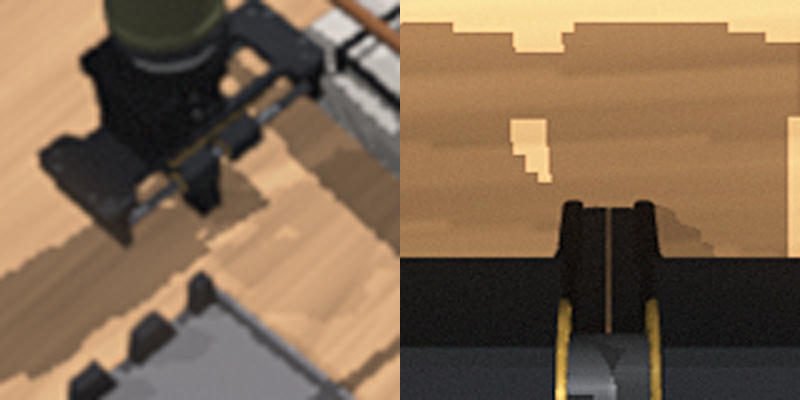

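The tips are still just clear of the worktop, with the shadow close by at (670,215). A few mm more.

```bash
python3 -m jog '[[0,0,-1,0],[0,0,-1,0],[0,0,-2,0],[0,0,-2,0],[0,0,-3,0],[0,0,-3,0],[0,0,-3,0],[0,0,-3,0]]'; python3 -m jog '[[0,0,-1,0],[0,0,-1,0],[0,0,-1,0],[0,0,-2,0],[0,0,-2,0],[0,0,-2,0],[0,0,-2,0],[0,0,-2,0]]'; python3 -m jog '[[0,0,-1,0],[0,0,-1,0],[0,0,-1,0],[0,0,-2,0],[0,0,-2,0],[0,0,-2,0],[0,0,-2,0],[0,0,-2,0]]'
```

```text
time: 21.6
position: [0.4434, -0.1686, -0.0344]
tool_rot: [0.094, 3.14, 0.0]
ft_force: [0.4, -0.1, 0.0]
grip_width: 0.008
time: 22.6
position: [0.4435, -0.1686, -0.0356]
tool_rot: [-0.094, -3.14, -0.002]
ft_force: [-2.9, 1.3, 10.4]
grip_width: 0.003
time: 23.6
position: [0.4435, -0.1685, -0.0357]
tool_rot: [-0.094, -3.139, -0.005]
ft_force: [-10.4, 4.3, 33.6]
grip_width: 0.009
```

The tips touch the worktop at a reported z of −35.5 mm, so the real fingertip is 35.5 mm above the reported TCP. Every z target shifts by that amount. Next, the fork grasp again, with true tip at 71.5 mm (reported 36 mm).

```bash
python3 -m jog '[[0,0,20,0],[0,0,60,0],[0,0,110,0],[0,50,115,0],[0,100,115,0],[-5,130,115,0],[-9,150,115,0],[-9,150,115,0]]'; python3 -m jog '[[0,0,0,0],[0,0,0,0],[0,0,0,0],[0,0,-10,0],[0,0,-25,0],[0,0,-35,0],[0,0,-39,0],[0,0,-39,0]]' 0; python3 -m jog '[[0,0,0,0],[0,0,0,0],[0,0,0,0],[0,0,0,0],[0,0,0,0],[0,0,0,0],[0,0,0,0],[0,0,0,0]]' -1 45
```

```text
time: 24.6
position: [0.4342, -0.0173, 0.0765]
tool_rot: [-0.089, -3.14, -0.001]
ft_force: [0.3, -0.3, -0.3]
grip_width: 0.005
time: 25.6
position: [0.4341, -0.0187, 0.0372]
tool_rot: [-0.094, -3.139, 0.001]
ft_force: [0.0, -0.7, 0.4]
grip_width: 0.502
time: 26.6
position: [0.4345, -0.0186, 0.0376]
tool_rot: [0.094, 3.14, 0.0]
ft_force: [-0.0, 0.5, 0.4]
grip_width: 0.136
```

The fork is gripped (width 0.136). I'll lift it and fix the notch centres from the first top picture meanwhile.

```bash
python3 -m jog '[[0,0,3,0],[0,0,8,0],[0,0,15,0],[0,0,25,0],[0,0,40,0],[0,0,60,0],[0,0,60,0],[0,0,60,0]]'
python3 - <<'E'
from h import *
d=load('top0.png');c2=lambda u,v:((u+.5)/6-.5+380,(v+.5)/6-.5+200)
q=[px(d,*c2(u,420),.008)[:2] for u in(133,254,368.5,485)];print(np.round(q,4))
O=np.array([.5505,-.326]);a=-.029
X=np.array([np.cos(a),np.sin(a)]);Y=np.array([-np.sin(a),np.cos(a)])
print([( (p-O)@Y).round(4) for p in q],[O+Y*y+X*-.075 for y in(-.078,-.026,.026,.078)])
d=snap('wrist','w7.png',(150,0,500,290),1.4)
s=snap('scene','s7.png',(200,120,400,330),2)
a=cv2.imread('pics/w7.png');b=cv2.imread('pics/s7.png');b=cv2.resize(b,(310,406));cv2.imwrite('pics/m7.png',np.hstack([a,b]))
E
```

```text
time: 27.6
position: [0.4342, -0.0185, 0.0974]
tool_rot: [-0.094, -3.14, -0.001]
ft_force: [-0.7, 0.3, -1.0]
grip_width: 0.133
[[ 0.5034 -0.2469]
 [ 0.502  -0.3008]
 [ 0.5006 -0.3519]
 [ 0.4992 -0.4039]]
[np.float64(0.0777), np.float64(0.0238), np.float64(-0.0273), np.float64(-0.0794)] [array([ 0.47326985, -0.40179251]), array([ 0.47477764, -0.34981437]), array([ 0.47628543, -0.29783624]), array([ 0.47779322, -0.2458581 ])]
```

View pics/m7.png

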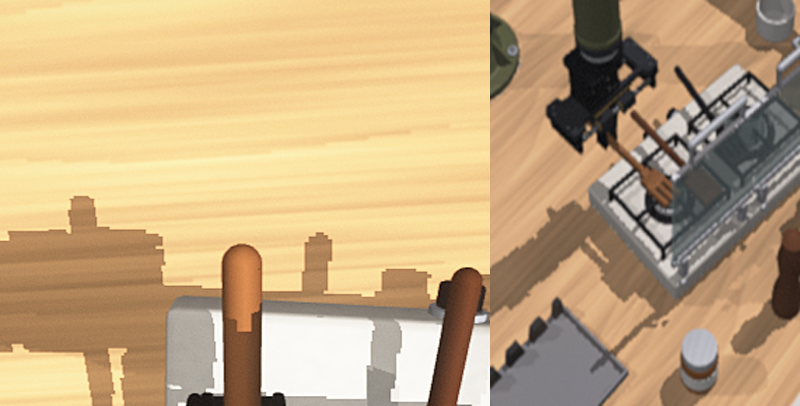

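```bash
python3 -c "
from h import *
d=load('w7.png');p=d['state']['position']
for t in(-.1,0,.1):print(t,proj(d,p+[-.062*np.cos(t),.0038,.0355+.0084+.062*np.sin(t)]))"
python3 -m jog '[[5,-50,0,0.02],[10,-100,0,0.03],[17,-155,0,0.03],[22,-210,0,0.03],[28,-265,0,0.03],[33,-320,0,0.03],[39,-384,0,0.03],[39,-384,0,0.03]]'; python3 -m jog '[[0,0,-20,0],[0,0,-40,0],[0,0,-60,0],[0,0,-75,0],[0,0,-75,0],[0,0,-75,0],[0,0,-75,0],[0,0,-75,0]]'; python3 -c "
from h import *
d=snap('wrist','w8.png',(150,0,500,290),1.4)
t=snap('top','t8.png',(370,190,490,345),3)
a=cv2.imread('pics/w8.png');b=cv2.imread('pics/t8.png');b=cv2.resize(b,(310,406));cv2.imwrite('pics/m8.png',np.hstack([a,b]))"
```

```text
-0.1 (np.float64(325.8223096858191), np.float64(177.2405250796736))
0 (np.float64(325.9027714911145), np.float64(178.38928556580998))
0.1 (np.float64(326.07490844793733), np.float64(181.11052590894474))
time: 28.7
position: [0.4691, -0.4093, 0.096]
tool_rot: [-0.061, -3.136, 0.007]
ft_force: [-0.2, 0.3, -0.7]
grip_width: 0.135
time: 29.7
position: [0.4738, -0.4029, 0.0232]
tool_rot: [0.047, 3.14, -0.001]
ft_force: [0.4, 0.1, 0.1]
grip_width: 0.128
```

View pics/m8.png

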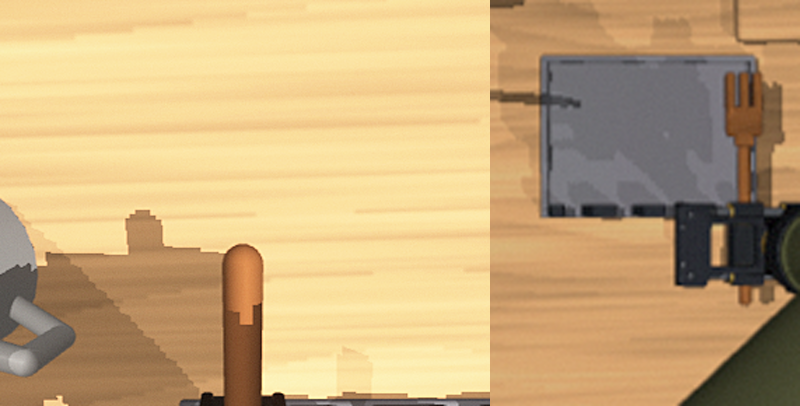

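The fork is level. The mug, visible at left (20,310), would be close to the gripper body at the outer notch, so I'll use the −26, +26 and +78 notches instead.

```bash
python3 -c "
from h import *
d=load('top0.png');print(px(d,520,300,.09),px(d,492,292,.06))"
python3 -m jog '[[1,25,0,0],[1,52,0,0],[1,52,0,0],[1,52,0,0],[1,52,-10,0],[1,52,-20,0],[1,52,-28,0],[1,52,-32,0]]'; python3 -m jog '[[0,0,-4,0],[0,0,-8,0],[0,0,-12,0],[0,0,-15,0],[0,0,-18,0],[0,0,-20,0],[0,0,-20,0],[0,0,-20,0]]'
```

```text
[ 0.42278618 -0.5256349   0.09      ] [ 0.44195464 -0.46711342  0.06      ]
time: 30.8
position: [0.4738, -0.3505, -0.0104]
tool_rot: [-0.047, -3.14, -0.001]
ft_force: [-0.9, -0.2, -0.4]
grip_width: 0.137
time: 31.8
position: [0.4745, -0.3507, -0.0293]
tool_rot: [0.047, 3.141, -0.0]
ft_force: [-0.9, -0.3, -0.0]
grip_width: 0.132
```

```bash
python3 -m jog '[[0,0,-0.5,0],[0,0,-0.5,0],[0,0,-1,0],[0,0,-1,0],[0,0,-1.5,0],[0,0,-1.5,0],[0,0,-1.5,0],[0,0,-1.5,0]]';  python3 -m jog '[[0,0,-0.5,0],[0,0,-0.5,0],[0,0,-0.5,0],[0,0,-1,0],[0,0,-1,0],[0,0,-1,0],[0,0,-1,0],[0,0,-1,0]]'
```

```text
time: 32.8
position: [0.4744, -0.3506, -0.0309]
tool_rot: [0.047, 3.141, 0.0]
ft_force: [-0.5, 0.0, -0.4]
grip_width: 0.132
time: 33.8
position: [0.4744, -0.3507, -0.0317]
tool_rot: [0.047, 3.141, 0.0]
ft_force: [-1.5, 1.3, 4.7]
grip_width: 0.134
```

```bash
python3 -m jog '[[0,0,0,0],[0,0,0,0],[0,0,0,0],[0,0,0,0],[0,0,10,0],[0,0,40,0],[0,0,80,0],[0,0,115,0]]' -0.2; python3 -m jog '[[-2,50,0,-0.02],[-4,100,0,-0.04],[-7,155,0,-0.08],[-9,210,0,-0.08],[-11,265,0,-0.08],[-13,320,0,-0.08],[-15,375,0,-0.08],[-17,425,0,-0.08]]'
python3 - <<'E'
from h import *
t=snap('top','t9.png');w=snap('wrist','w9.png')
a=cv2.resize(t['image'][190:335,175:490,::-1],(800,368),interpolation=cv2.INTER_CUBIC)
b=cv2.resize(w['image'][0:290,:,::-1],(500,227));b=cv2.copyMakeBorder(b,0,0,0,300,0);cv2.imwrite('pics/m9.png',np.vstack([a,b]))
E
```

```text
time: 34.8
position: [0.4745, -0.351, 0.0851]
tool_rot: [0.048, 3.14, -0.001]
ft_force: [0.1, -1.6, 0.9]
grip_width: 0.4
time: 35.8
position: [0.4575, 0.0764, 0.0839]
tool_rot: [0.172, 3.136, 0.003]
ft_force: [1.2, 0.1, 0.2]
grip_width: 0.402
```

View pics/m9.png

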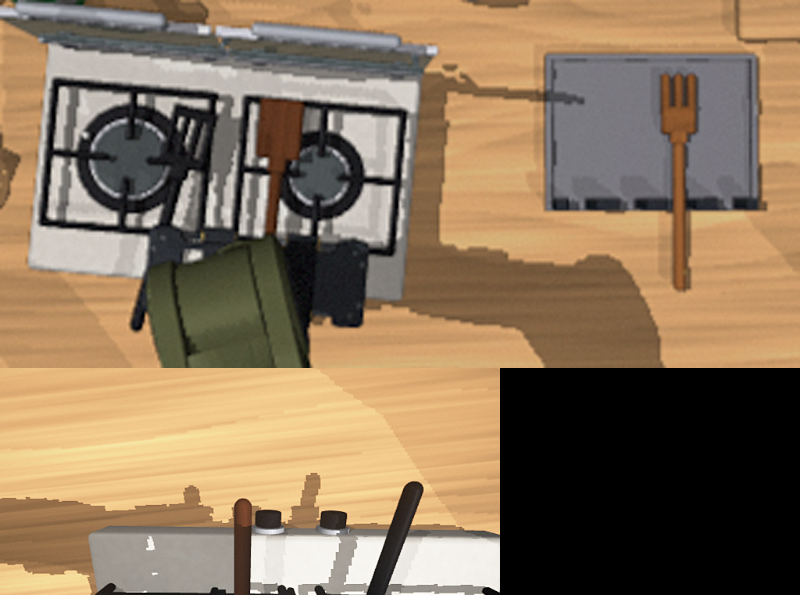

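The fork lies in its notch, head on the tray. The spatula and turner are unmoved. I'll check the spatula against the jaw line numerically.

Run:
```python
from h import *
w=load('w9.png');print(proj(w,(.396,.0816,.0815)),proj(w,(.3972,.2066,.0815)))
print(w['state']['position'],w['state']['tool_rot'])
im=w['image'].astype(int)
for v in(200,240,280):
    r=im[v];k=np.where((r[:,0]-r[:,2]>35)&(r[:,0]<140)&(np.arange(640)>280)&(np.arange(640)<350))[0];print(v,k.min(),k.max(),px(w,k.mean(),v,.0815))
a=R.from_rotvec(w['state']['tool_rot']).as_matrix();print('handyaw',np.arctan2(-a[0,1]*np.sign(a[1,1]),abs(a[1,1])))
```

```text
(np.float64(309.787160817329), np.float64(170.8257471016454)) (np.float64(533.5425037751183), np.float64(149.53842602927523))
[0.45670481 0.08397853 0.08377963] [0.15988567 3.13678396 0.00737319]
200 299 324 [0.41263883 0.08052277 0.0815    ]
240 301 310 [0.43642984 0.07458703 0.0815    ]
280 302 310 [0.46235493 0.07147743 0.0815    ]
handyaw -0.10185311836897057
```

```bash
python3 -m jog '[[0,0,0,0],[0,0,0,0],[0,0,0,0],[0,0,-10,0],[0,0,-25,0],[0,0,-38,0],[0,0,-47,0],[0,0,-47,0]]' -0.1; python3 -m jog '[[0,0,0,0],[0,0,0,0],[0,0,0,0],[0,0,0,0],[0,0,0,0],[0,0,0,0],[0,0,0,0],[0,0,0,0]]' -1 45;  python3 -m jog '[[0,0,3,0],[0,0,8,0],[0,0,15,0],[0,0,25,0],[0,0,40,0],[0,0,55,0],[0,0,55,0],[0,0,55,0]]'
```

```text
time: 36.9
position: [0.4567, 0.074, 0.0351]
tool_rot: [-0.173, -3.135, 0.002]
ft_force: [0.8, 0.4, 0.4]
grip_width: 0.45
time: 37.9
position: [0.4576, 0.0746, 0.0362]
tool_rot: [0.172, 3.137, 0.0]
ft_force: [-0.2, 1.3, 1.8]
grip_width: 0.136
time: 38.9
position: [0.4572, 0.0745, 0.091]
tool_rot: [-0.172, -3.137, -0.001]
ft_force: [0.4, -0.8, -0.5]
grip_width: 0.132
```

```bash
python3 -m jog '[[2,-50,0,0.04],[5,-100,0,0.08],[8,-155,0,0.08],[11,-210,0,0.08],[14,-265,0,0.08],[17,-320,0,0.08],[19,-373,0,0.08],[19,-373,0,0.08]]'; python3 -m jog '[[0,0,0,0],[0,0,0,0],[0,0,-25,0],[0,0,-50,0],[0,0,-75,0],[0,0,-90,0],[0,0,-100,0],[0,0,-105,0]]'; python3 -m jog '[[0,0,-4,0],[0,0,-8,0],[0,0,-11,0],[0,0,-14,0],[0,0,-16,0],[0,0,-17,0],[0,0,-17,0],[0,0,-17,0]]'
```

```text
time: 39.9
position: [0.4731, -0.3052, 0.0905]
tool_rot: [-0.062, -3.138, 0.008]
ft_force: [-0.3, 1.5, -1.4]
grip_width: 0.134
time: 40.9
position: [0.4768, -0.2983, -0.014]
tool_rot: [0.046, 3.141, 0.0]
ft_force: [-0.3, -0.2, 0.1]
grip_width: 0.134
time: 41.9
position: [0.4765, -0.2986, -0.0308]
tool_rot: [0.047, 3.141, 0.0]
ft_force: [0.1, -0.3, 0.3]
grip_width: 0.134
```

```bash
python3 -m jog '[[0,0,-0.5,0],[0,0,-0.5,0],[0,0,-1,0],[0,0,-1,0],[0,0,-1.5,0],[0,0,-1.5,0],[0,0,-1.5,0],[0,0,-1.5,0]]';  python3 -m jog '[[0,0,-0.5,0],[0,0,-0.5,0],[0,0,-0.5,0],[0,0,-1,0],[0,0,-1,0],[0,0,-1,0],[0,0,-1,0],[0,0,-1,0]]'
```

```text
time: 42.9
position: [0.4764, -0.2986, -0.0324]
tool_rot: [0.047, 3.141, 0.0]
ft_force: [-0.8, -0.2, -1.2]
grip_width: 0.136
time: 43.9
position: [0.4764, -0.2987, -0.0331]
tool_rot: [0.047, 3.141, 0.0]
ft_force: [-2.3, -0.4, 5.6]
grip_width: 0.136
```

Touchdown came at the expected height. I'll release, lift, and go to the turner.

```bash
python3 -m jog '[[0,0,0,0],[0,0,0,0],[0,0,0,0],[0,0,0,0],[0,0,10,0],[0,0,40,0],[0,0,80,0],[0,0,116,0]]' -0.2; python3 -m jog '[[-2,60,0,-0.02],[-4,120,0,-0.04],[-7,180,0,-0.08],[-9,240,0,-0.14],[-11,300,0,-0.2],[-14,360,0,-0.266],[-17,420,0,-0.266],[-20,480,0,-0.266]]';  python3 -m jog '[[0,7,0,0],[0,7,0,0],[0,7,0,0],[0,7,0,0],[0,7,0,0],[0,7,0,0],[0,7,0,0],[0,7,0,0]]'
python3 - <<'E'
from h import *
t=snap('top','t10.png');w=snap('wrist','w10.png')
print(proj(w,(.3972,.2066,.0815)));im=w['image'].astype(int)
for v in(150,200,240,275):
    r=im[v];k=np.where((r.max(1)<70)&(np.arange(640)>270)&(np.arange(640)<380))[0];print(v,(k.min(),k.max(),px(w,(k.min()+k.max())/2,v,.0815)) if len(k) else 0)
print(w['state']['position'])
E
```

```text
time: 44.9
position: [0.4764, -0.299, 0.0845]
tool_rot: [0.048, 3.14, -0.0]
ft_force: [0.4, 0.3, -0.0]
grip_width: 0.396
time: 45.9
position: [0.4566, 0.1834, 0.0835]
tool_rot: [0.464, 3.106, 0.003]
ft_force: [0.5, -0.1, -0.2]
grip_width: 0.404
time: 46.9
position: [0.4564, 0.1884, 0.0826]
tool_rot: [0.463, 3.107, 0.0]
ft_force: [0.2, -0.2, -1.2]
grip_width: 0.401
(np.float64(324.7936053347418), np.float64(167.44267236763307))
150 0
200 (np.int64(312), np.int64(332), array([0.4143671 , 0.19970722, 0.0815    ]))
240 (np.int64(312), np.int64(332), array([0.43744426, 0.19263798, 0.0815    ]))
275 (np.int64(313), np.int64(332), array([0.45914526, 0.1863122 , 0.0815    ]))
[0.45642104 0.1884379  0.08257711]
```

```bash
python3 -m jog '[[0,-1,-10,0],[0,-1,-25,0],[0,-1,-38,0],[0,-1,-46,0],[0,-1,-46,0],[0,-1,-46,0],[0,-1,-46,0],[0,-1,-46,0]]'; python3 -m jog '[[0,0,0,0],[0,0,0,0],[0,0,0,0],[0,0,0,0],[0,0,0,0],[0,0,0,0],[0,0,0,0],[0,0,0,0]]' -1 45;  python3 -m jog '[[0,0,3,0],[0,0,8,0],[0,0,15,0],[0,0,25,0],[0,0,40,0],[0,0,55,0],[0,0,55,0],[0,0,55,0]]'
```

```text
time: 48.0
position: [0.4567, 0.1877, 0.0369]
tool_rot: [0.463, 3.107, 0.001]
ft_force: [0.2, 0.5, 0.4]
grip_width: 0.4
time: 49.0
position: [0.4564, 0.1875, 0.0366]
tool_rot: [0.463, 3.107, 0.0]
ft_force: [0.2, -0.6, -0.4]
grip_width: 0.132
time: 50.0
position: [0.4562, 0.1875, 0.0915]
tool_rot: [-0.462, -3.107, -0.0]
ft_force: [0.3, 0.2, -0.5]
grip_width: 0.133
```

```bash
python3 -m jog '[[2,-50,0,0.06],[5,-100,0,0.12],[8,-155,0,0.2],[11,-215,0,0.266],[14,-275,0,0.266],[17,-330,0,0.266],[19,-385,0,0.266],[21,-434,0,0.266]]'; python3 -m jog '[[0,0,0,0],[0,0,0,0],[0,0,0,0],[0,0,-25,0],[0,0,-50,0],[0,0,-75,0],[0,0,-95,0],[0,0,-105,0]]'; python3 -m jog '[[0,0,-4,0],[0,0,-8,0],[0,0,-11,0],[0,0,-14,0],[0,0,-16,0],[0,0,-17,0],[0,0,-17,0],[0,0,-17,0]]'
```

```text
time: 51.0
position: [0.477, -0.2483, 0.0909]
tool_rot: [-0.047, -3.14, 0.001]
ft_force: [1.1, -0.2, 0.3]
grip_width: 0.132
time: 52.0
position: [0.4774, -0.2452, -0.0144]
tool_rot: [-0.044, -3.14, -0.001]
ft_force: [0.3, 1.0, -0.4]
grip_width: 0.135
time: 53.0
position: [0.4775, -0.2466, -0.0303]
tool_rot: [0.047, 3.141, 0.0]
ft_force: [0.5, 0.0, -0.9]
grip_width: 0.131
```

```bash
python3 -m jog '[[0,0,-0.5,0],[0,0,-0.5,0],[0,0,-1,0],[0,0,-1,0],[0,0,-1,0],[0,0,-1,0],[0,0,-1,0],[0,0,-1,0]]'
```

```text
time: 54.0
position: [0.4774, -0.2466, -0.0314]
tool_rot: [-0.047, -3.141, -0.0]
ft_force: [0.0, 0.3, -0.5]
grip_width: 0.13
```

```bash
python3 -m jog '[[0,0,-0.5,0],[0,0,-0.5,0],[0,0,-1,0],[0,0,-1,0],[0,0,-1,0],[0,0,-1,0],[0,0,-1,0],[0,0,-1,0]]';python3 -m jog '[[0,0,-0.5,0],[0,0,-0.5,0],[0,0,-0.5,0],[0,0,-0.5,0],[0,0,-0.5,0],[0,0,-0.5,0],[0,0,-0.5,0],[0,0,-0.5,0]]'
```

```text
time: 55.0
position: [0.4774, -0.2466, -0.0324]
tool_rot: [0.047, 3.141, 0.0]
ft_force: [-0.4, 0.4, 1.4]
grip_width: 0.132
time: 56.0
position: [0.4774, -0.2466, -0.0328]
tool_rot: [0.047, 3.141, 0.0]
ft_force: [-1.9, 0.6, 5.7]
grip_width: 0.132
```

```bash
python3 -m jog '[[0,0,0,0],[0,0,0,0],[0,0,0,0],[0,0,0,0],[0,0,10,0],[0,0,50,0],[0,0,100,0],[0,0,160,0]]' -0.2;python3 -m jog '[[0,20,60,0],[0,40,110,0],[0,80,150,0],[0,120,200,0],[0,160,205,0],[0,190,205,0],[0,190,205,0],[0,190,205,0]]'; python3 -c "
from h import *
s=get_state();print(s['joint_positions'].round(2),s['position'])
t=snap('top','t11.png')
a=cv2.resize(t['image'][175:335,175:490,::-1],(800,406),interpolation=cv2.INTER_CUBIC)
cv2.imwrite('pics/m11.png',a)"
```

```text
time: 57.0
position: [0.4767, -0.2465, 0.1285]
tool_rot: [-0.048, -3.14, 0.0]
ft_force: [1.1, 0.1, -0.2]
grip_width: 0.405
time: 58.0
position: [0.4773, -0.0582, 0.3322]
tool_rot: [0.05, 3.141, -0.0]
ft_force: [-0.2, -0.8, -0.3]
grip_width: 0.401
[-0.96 -0.18  0.9   1.63  0.14  1.63  1.48] [ 0.47726402 -0.05820542  0.33221611]
```

View pics/m11.png

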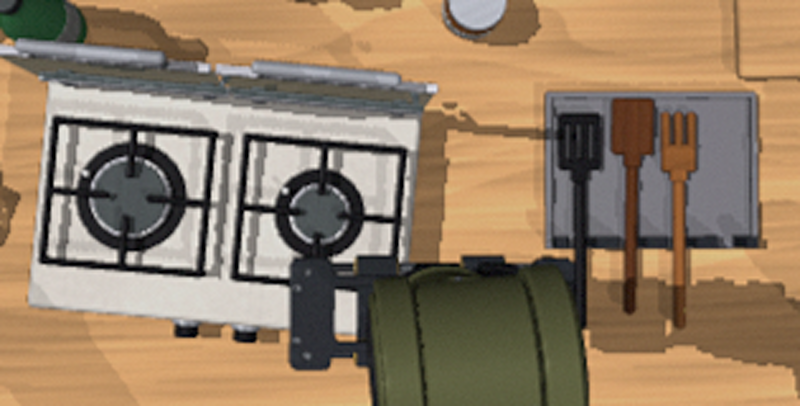

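Run:
```python
from h import *
d=load('t11.png');k=800/315;f=lambda u,v:((u+.5)/k-.5+175,(v+.5)/k-.5+175)
O=np.array([.5505,-.327]);a=-.029
X=np.array([np.cos(a),np.sin(a)]);Y=np.array([-np.sin(a),np.cos(a)])
loc=lambda q,z:[round(float((px(d,*f(*q),z)[:2]-O)@e)*1000,1) for e in(X,Y)]
for n,h,e in(("turner",(581,113),(584,325)),("spatula",(633,97),(630,314)),("fork",(679,111),(680,328))):
    print(n,"head",loc(h,.0125),"(90)","end",loc(e,.0125),"(-137)")
print("rest",loc((546,91),.014),loc((757,92),.014),loc((546,247),.014))
d=load('t9.png');f=lambda u,v:((u+.5)/k-.5+175,(v+.5)/k-.5+190)
print("fork t9",loc((679,73),.0125),loc((680,290),.0125))
```

```text
turner head [84.6, 74.7] (90) end [-136.7, 72.0] (-137)
spatula head [101.7, 20.0] (90) end [-125.2, 23.8] (-137)
fork head [87.2, -28.4] (90) end [-139.7, -28.6] (-137)
rest [107.4, 111.7] [107.4, -110.4] [-55.5, 111.9]
fork t9 [87.1, -28.4] [-139.8, -28.6]
```

The spatula lies about 12 mm too far forward (it was probably knocked). The others are within 3 mm in x. I'll regrip the spatula and draw it back along its notch.

```bash
python3 -m jog '[[0,-40,-20,0],[1,-90,-60,0],[2,-140,-110,0],[2,-190,-150,0],[2,-240,-200,0],[2,-240,-250,0],[2,-240,-290,0],[2,-240,-310,0]]' -0.3;python3 -m jog '[[0,0,0,0],[0,0,-15,0],[0,0,-30,0],[0,0,-45,0],[0,0,-52,0],[0,0,-54,0],[0,0,-54,0],[0,0,-54,0]]'
```

```text
time: 59.05
position: [0.4772, -0.2976, 0.0201]
tool_rot: [-0.051, -3.138, 0.0]
ft_force: [-0.6, 0.2, 0.8]
grip_width: 0.35
time: 60.05
position: [0.4797, -0.2968, -0.0315]
tool_rot: [0.047, 3.141, -0.0]
ft_force: [-1.2, -0.3, -0.5]
grip_width: 0.35
```

```bash
python3 -m jog '[[0,-2,0,0],[0,-2,0,0],[0,-2,0,0],[0,-2,0,0],[0,-2,0,0],[0,-2,0,0],[0,-2,0,0],[0,-2,0,0]]' -1 30;python3 -m jog '[[0,0,0,0],[-2,0,0,0],[-4,0,0,0],[-6,0,0,0],[-8,0,0,0],[-10,0,0,0],[-12,0,0,0],[-12,0,0,0]]'
```

```text
time: 61.05
position: [0.4795, -0.2987, -0.0318]
tool_rot: [0.047, 3.141, -0.0]
ft_force: [-0.4, -1.1, 0.6]
grip_width: 0.134
time: 62.05
position: [0.4669, -0.2986, -0.0319]
tool_rot: [-0.047, -3.141, -0.0]
ft_force: [0.2, -0.2, 2.5]
grip_width: 0.137
```

```bash
python3 -m jog '[[0,0,-0.5,0],[0,0,-1,0],[0,0,-1,0],[0,0,-1,0],[0,0,-1,0],[0,0,-1,0],[0,0,-1,0],[0,0,-1,0]]'
```

```text
time: 63.05
position: [0.4669, -0.2988, -0.0328]
tool_rot: [-0.047, -3.141, -0.0]
ft_force: [-2.9, 0.6, 5.3]
grip_width: 0.137
```

```bash
python3 -m jog '[[0,0,0,0],[0,0,0,0],[0,0,0,0],[0,0,0,0],[0,0,10,0],[0,0,50,0],[0,0,100,0],[0,0,160,0]]' -0.2;python3 -m jog '[[0,20,50,0],[0,50,100,-0.18],[0,100,150,-0.36],[20,150,205,-0.54],[40,200,205,-0.72],[70,240,205,-0.9],[100,270,205,-1.08],[130,295,205,-1.26]]';python3 -m jog '[[25,5,0,-0.1],[40,10,0,-0.2],[58,12,0,-0.3],[58,12,0,-0.395],[58,12,0,-0.395],[58,12,0,-0.395],[58,12,0,-0.395],[58,12,0,-0.395]]' -0.2
python3 - <<'E'
from h import *
w=snap('wrist','w12.png');t=snap('top','t12.png');s=w['state'];print(s['position'],s['tool_rot'],s['joint_positions'].round(2),cam(w)[0])
a=R.from_rotvec(s['tool_rot']).as_matrix();print('jaw',a[:,1])
d=t;k=800/315;f=lambda u,v:((u+.5)/k-.5+175,(v+.5)/k-.5+175)
cv2.imwrite('pics/m12.png',np.vstack([cv2.resize(w['image'][:,:,::-1],(440,330)),cv2.resize(t['image'][175:335,390:604,::-1],(440,270))[:270]]))
for e in((.6621,.0664,.305),(.649,-.0505,.305)):print(proj(w,e))
E
```

```text
time: 64.05
position: [0.4668, -0.2983, 0.1286]
tool_rot: [-0.048, -3.14, -0.0]
ft_force: [2.0, 0.6, 0.6]
grip_width: 0.398
time: 65.05
position: [0.5988, 0.0001, 0.3328]
tool_rot: [1.79, 2.581, 0.002]
ft_force: [-0.4, -0.5, -0.0]
grip_width: 0.4
time: 66.05
position: [0.6553, 0.0085, 0.3323]
tool_rot: [-2.259, -2.183, -0.001]
ft_force: [-0.3, -0.2, 0.0]
grip_width: 0.398
[0.65527911 0.00848006 0.33231176] [-2.25941440e+00 -2.18271809e+00 -8.11687130e-04] [-0.75  0.46  1.07  1.21 -0.4   1.69  0.19] [0.65876973 0.09055646 0.53030446]
jaw [ 9.99403921e-01 -3.45210718e-02  3.14154275e-04]
(np.float64(329.11123550305274), np.float64(169.27462022783067))
(np.float64(316.05649734489816), np.float64(331.21408051909987))
```

No views are left, so I go on numerically. The jaw needs another −0.08 rad. I'll locate the bar in the wrist image by code.

Run:
```python
from h import *
w=load('w12.png');im=w['image']
for v in(150,175,190,205,220,235,250):
    print(v,[tuple(int(c) for c in im[v,u]) for u in range(285,366,4)])
for z in(.29,.305,.32):print(z,proj(w,(.6589,.038,z)),proj(w,(.6563,.0145,z)))
```

```text
150 [(244, 242, 239), (31, 27, 29), (30, 29, 29), (248, 246, 241), (235, 230, 225), (237, 232, 226), (241, 239, 232), (252, 250, 247), (171, 161, 153), (128, 130, 133), (112, 110, 111), (241, 240, 242), (240, 240, 242), (198, 155, 110), (233, 186, 128), (228, 182, 127), (212, 164, 109), (215, 168, 113), (243, 204, 141), (239, 197, 138), (248, 215, 150)]
175 [(246, 244, 236), (52, 49, 51), (100, 94, 89), (234, 231, 225), (233, 231, 223), (233, 230, 222), (246, 243, 238), (156, 150, 139), (134, 130, 131), (97, 105, 103), (183, 182, 187), (216, 217, 225), (235, 236, 239), (193, 193, 199), (208, 162, 127), (232, 188, 131), (225, 176, 124), (242, 203, 144), (237, 195, 137), (230, 183, 126), (236, 194, 133)]
190 [(42, 38, 43), (53, 48, 47), (255, 255, 250), (244, 240, 236), (230, 227, 218), (232, 228, 224), (247, 244, 239), (163, 158, 150), (160, 159, 162), (102, 104, 107), (202, 201, 206), (221, 224, 227), (210, 209, 215), (167, 168, 171), (220, 168, 112), (234, 187, 129), (226, 177, 120), (244, 205, 145), (230, 183, 127), (222, 176, 118), (228, 181, 125)]
205 [(199, 193, 184), (46, 41, 3
[... 1093 characters left out ...]
 244, 239), (247, 244, 240), (246, 243, 239), (227, 219, 208), (134, 132, 135), (145, 143, 145), (213, 215, 221), (219, 219, 223), (204, 202, 206), (117, 121, 131), (244, 208, 147), (241, 202, 141), (241, 200, 139), (238, 199, 137), (244, 205, 141), (246, 211, 151), (243, 209, 146), (246, 209, 145)]
0.29 (np.float64(325.36782887826536), np.float64(208.29574748445074)) (np.float64(322.83979252489445), np.float64(240.4387276700591))
0.305 (np.float64(325.5454171879132), np.float64(213.17970181486814)) (np.float64(322.8599993923938), np.float64(247.11038932008503))
0.32 (np.float64(325.746485344896), np.float64(218.70938841390435)) (np.float64(322.8827929993272), np.float64(254.63610963515418))
```

```bash
python3 -m jog '[[2,0,0,-0.08],[2,0,-15,-0.08],[2,0,-30,-0.08],[2,0,-45,-0.08],[2,0,-58,-0.08],[2,0,-68,-0.08],[2,0,-73,-0.08],[2,0,-73,-0.08]]';python3 -m jog '[[0,0,0,0],[0,0,0,0],[0,0,0,0],[0,0,0,0],[0,0,0,0],[0,0,0,0],[0,0,0,0],[0,0,0,0]]' -1 12
```

```text
time: 67.15
position: [0.6574, 0.0084, 0.2589]
tool_rot: [2.345, 2.09, -0.0]
ft_force: [-0.8, -0.1, -0.1]
grip_width: 0.406
time: 68.15
position: [0.6564, 0.0085, 0.2593]
tool_rot: [-2.344, -2.089, 0.002]
ft_force: [-6.3, 0.5, 3.2]
grip_width: 0.132
```

The bar is gripped. I'll tabulate the arc for the right cover, in shifts per call.

```bash
cat > arc.py <<'E'
import numpy as np,sys
yaw=float(sys.argv[1]);ths=[float(x) for x in sys.argv[2:]]
for a,b in zip(ths,ths[1:]):
    r=[]
    for t in np.linspace(a,b,9)[1:]:
        s=-220*(np.cos(t)-np.cos(a));dz=220*(np.sin(t)-np.sin(a))
        r.append([round(float(v),1) for v in(s*np.cos(yaw),s*np.sin(yaw),dz)]+[0])
    print(a,'->',b,r)
E
python3 arc.py -0.115 1.6 1.3 1.0 0.7 0.45 0.25 0.1 0
```

```text
1.6 -> 1.3 [[-8.2, 0.9, 0.1, 0], [-16.4, 1.9, -0.1, 0], [-24.6, 2.8, -0.7, 0], [-32.7, 3.8, -1.5, 0], [-40.8, 4.7, -2.7, 0], [-48.9, 5.6, -4.1, 0], [-56.9, 6.6, -5.9, 0], [-64.8, 7.5, -7.9, 0]]
1.3 -> 1.0 [[-7.9, 0.9, -2.4, 0], [-15.6, 1.8, -5.0, 0], [-23.3, 2.7, -7.9, 0], [-30.8, 3.6, -11.2, 0], [-38.2, 4.4, -14.7, 0], [-45.5, 5.3, -18.5, 0], [-52.6, 6.1, -22.5, 0], [-59.6, 6.9, -26.9, 0]]
1.0 -> 0.7 [[-6.8, 0.8, -4.6, 0], [-13.4, 1.6, -9.4, 0], [-19.9, 2.3, -14.5, 0], [-26.2, 3.0, -19.8, 0], [-32.2, 3.7, -25.4, 0], [-38.1, 4.4, -31.2, 0], [-43.7, 5.0, -37.2, 0], [-49.1, 5.7, -43.4, 0]]
0.7 -> 0.45 [[-4.3, 0.5, -5.3, 0], [-8.5, 1.0, -10.8, 0], [-12.4, 1.4, -16.4, 0], [-16.2, 1.9, -22.1, 0], [-19.9, 2.3, -27.9, 0], [-23.3, 2.7, -33.8, 0], [-26.6, 3.1, -39.9, 0], [-29.6, 3.4, -46.0, 0]]
0.45 -> 0.25 [[-2.3, 0.3, -5.0, 0], [-4.5, 0.5, -10.0, 0], [-6.6, 0.8, -15.1, 0], [-8.5, 1.0, -20.3, 0], [-10.3, 1.2, -25.4, 0], [-12.0, 1.4, -30.7, 0], [-13.5, 1.6, -36.0, 0], [-15.0, 1.7, -41.3, 0]]
0.25 -> 0.1 [[-1.0, 0.1, -4.0, 0], [-1.9, 0.2, -8.0, 0], [-2.7, 0.3, -12.1, 0], [-3.5, 0.4, -16.1, 0], [-4.1, 0.5, -20.2, 0], [-4.7, 0.5, -24.3, 0], [-5.3, 0.6, -28.4, 0], [-5.7, 0.7, -32.5, 0]]
0.1 -> 0.0 [[-0.3, 0.0, -2.7, 0], [-0.5, 0.1, -5.5, 0], [-0.7, 0.1, -8.2, 0], [-0.8, 0.1, -11.0, 0], [-0.9, 0.1, -13.7, 0], [-1.0, 0.1, -16.5, 0], [-1.1, 0.1, -19.2, 0], [-1.1, 0.1, -22.0, 0]]
```

```bash
python3 -m jog '[[-9,1,0,0],[-17,2,0,0],[-25.5,3,-0.7,0],[-33.5,4,-1.5,0],[-41.7,5,-2.7,0],[-49.8,6,-4,0],[-57.8,6.6,-6,0],[-65.8,7.5,-8,0]]' -1 30
```

```text
time: 69.15
position: [0.5908, 0.0162, 0.2508]
tool_rot: [-2.345, -2.09, 0.0]
ft_force: [2.0, -0.6, 2.7]
grip_width: 0.123
```

```bash
python3 -m jog '[[-8,1,-2.4,0],[-15.6,2,-5,0],[-23.3,2.7,-8,0],[-30.8,3.6,-11,0],[-38,4.4,-14.7,0],[-45.5,5.3,-18.5,0],[-52.6,6,-22.5,0],[-59.6,7,-27,0]]'
```

```text
time: 70.15
position: [0.5314, 0.0233, 0.2237]
tool_rot: [-2.345, -2.09, -0.0]
ft_force: [1.1, 1.8, 0.9]
grip_width: 0.125
```

```bash
python3 -m jog '[[-7,1,-4.6,0],[-13.4,1.6,-9.4,0],[-20,2.3,-14.5,0],[-26,3,-20,0],[-32,3.7,-25.4,0],[-38,4.4,-31,0],[-43.7,5,-37,0],[-49,5.7,-43.4,0]]'
```

```text
time: 71.15
position: [0.4824, 0.0289, 0.1802]
tool_rot: [-2.345, -2.09, 0.0]
ft_force: [-0.9, 4.5, -1.1]
grip_width: 0.123
```

```bash
python3 -m jog '[[-4.3,0.5,-5.3,0],[-8.5,1,-11,0],[-12.4,1.4,-16.4,0],[-16,2,-22,0],[-20,2.3,-28,0],[-23.3,2.7,-34,0],[-26.6,3,-40,0],[-29.6,3.4,-46,0]]'
```

```text
time: 72.15
position: [0.4528, 0.0322, 0.134]
tool_rot: [-2.345, -2.09, 0.001]
ft_force: [-0.5, 6.1, -2.8]
grip_width: 0.125
```

```bash
python3 -m jog '[[-2.3,0.5,-5,0],[-4.5,1,-10,0],[-6.6,1.5,-15,0],[-8.5,2,-20.3,0],[-10.3,2.4,-25.4,0],[-12,2.6,-30.7,0],[-13.5,2.8,-36,0],[-15,3,-41.3,0]]'
```

```text
time: 73.15
position: [0.438, 0.0342, 0.0928]
tool_rot: [2.346, 2.089, -0.002]
ft_force: [-2.5, -1.5, -3.9]
grip_width: 0.127
```

```bash
python3 -m jog '[[-1,0.2,-4,0],[-2,0.4,-8,0],[-2.7,0.5,-12,0],[-3.5,0.6,-16,0],[-4,0.7,-20,0],[-4.7,0.8,-24.3,0],[-5.3,0.9,-28.4,0],[-5.7,1,-32.5,0]]'
```

```text
time: 74.15
position: [0.4325, 0.035, 0.0604]
tool_rot: [2.345, 2.089, -0.002]
ft_force: [-2.9, -4.9, -3.9]
grip_width: 0.126
```

```bash
python3 -m jog '[[-0.2,0,-2,0],[-0.4,0,-4,0],[-0.5,0,-6,0],[-0.6,0,-8,0],[-0.7,0,-10,0],[-0.8,0,-12,0],[-0.9,0,-14,0],[-1,0,-16,0]]'
```

```text
time: 75.15
position: [0.4317, 0.0351, 0.0446]
tool_rot: [2.345, 2.089, -0.001]
ft_force: [-2.3, -5.5, -5.5]
grip_width: 0.126
```

```bash
python3 -m jog '[[0,0,-0.7,0],[0,0,-1.4,0],[0,0,-2,0],[0,0,-2.7,0],[0,0,-3.4,0],[0,0,-4,0],[0,0,-4.5,0],[0,0,-5,0]]'
```

```text
time: 76.15
position: [0.4316, 0.0352, 0.041]
tool_rot: [-2.345, -2.09, 0.003]
ft_force: [-10.3, -5.8, 15.0]
grip_width: 0.124
```

```bash
python3 -m jog '[[0,0,-0.5,0],[0,0,-1,0],[0,0,-1.5,0],[0,0,-2,0],[0,0,-2,0],[0,0,-2,0],[0,0,-2,0],[0,0,-2,0]]'
```

```text
time: 77.15
position: [0.4316, 0.0353, 0.0406]
tool_rot: [-2.344, -2.088, 0.005]
ft_force: [-15.5, -7.2, 33.3]
grip_width: 0.124
```

Seated at the expected height. I'll relax the push, open slightly and lift.

```bash
python3 -m jog '[[0,0,1,0],[0,0,2,0],[0,0,2.5,0],[0,0,2.5,0],[0,0,2.5,0],[0,0,2.5,0],[0,0,2.5,0],[0,0,2.5,0]]'; python3 -m jog '[[0,0,0,0],[0,0,0,0],[0,0,0,0],[0,0,0,0],[0,0,0,0],[0,0,10,0],[0,0,30,0],[0,0,70,0]]' -0.5;  python3 -m jog '[[20,20,50,0],[50,50,100,0],[80,80,150,0],[110,100,200,0],[150,120,225,0],[190,140,225,0],[220,163,225,0],[247,163,225,0]]' -0.2; python3 -m jog '[[0,0,0,0],[0,0,0,0],[0,0,0,0],[0,0,0,0],[0,0,0,0],[0,0,0,0],[0,0,0,0],[0,0,0,0]]'
python3 - <<'E'
from h import *
w=snap('wrist','w13.png');t=snap('top','t13.png');s=w['state'];print(s['position'])
a=R.from_rotvec(s['tool_rot']).as_matrix();print('jaw',a[:,1])
B0,B1=np.array((.6844,.2564,.305)),np.array((.6699,.1385,.305))
im=w['image'].astype(int)
for f in(.3,.4,.45,.5):
    P=B0+(B1-B0)*f;u,v=proj(w,P);print(f,P[:2],round(u,1),round(v,1),[int(c) for c in im[int(round(v)),int(u)-20:int(u)+24:2].mean(1)],'R-B',[int(c[0]-c[2]) for c in im[int(round(v)),int(u)-20:int(u)+24:2]])
E
```

```text
time: 78.15
position: [0.4317, 0.0352, 0.041]
tool_rot: [2.345, 2.09, -0.002]
ft_force: [-5.8, -4.7, 4.6]
grip_width: 0.126
time: 79.15
position: [0.4307, 0.0355, 0.1108]
tool_rot: [2.346, 2.089, -0.004]
ft_force: [1.0, 0.0, -0.6]
grip_width: 0.25
time: 80.15
position: [0.6793, 0.2025, 0.3345]
tool_rot: [-2.34, -2.095, 0.002]
ft_force: [0.2, -0.1, -0.2]
grip_width: 0.396
time: 81.15
position: [0.6787, 0.199, 0.3353]
tool_rot: [2.345, 2.09, -0.0]
ft_force: [-0.4, -0.1, 0.4]
grip_width: 0.399
[0.678728   0.19901633 0.33532203]
jaw [ 9.93380701e-01 -1.14868532e-01  6.14400627e-05]
0.3 [0.68005 0.22103] 319.7 223.3 [239, 235, 235, 241, 246, 245, 246, 242, 163, 205, 224, 229, 227, 219, 205, 169, 136, 186, 172, 174, 186, 180] R-B [8, 8, 8, 8, 6, 6, 6, 10, -7, -5, -6, -3, -4, -5, -9, -7, 27, 105, 101, 101, 100, 105]
0.4 [0.6786  0.20924] 319.6 240.1 [231, 234, 233, 233, 233, 234, 242, 115, 170, 201, 229, 228, 225, 215, 204, 164, 117, 195, 180, 179, 170, 173] R-B [9, 8, 12, 8, 8, 8, 8, 15, -8, -8, -3, -3, -4, -7, -6, -6, 26, 104, 101, 100, 101, 103]
0.45 [0.677875 0.203345] 319.6 248.3 [232, 232, 231, 232, 234, 233, 235, 197, 164, 200, 227, 230, 226, 218, 201, 168, 147, 192, 185, 180, 174, 166] R-B [10, 10, 10, 9, 7, 9, 9, 19, -6, -6, -7, -4, -5, -7, -6, -6, 53, 102, 101, 100, 103, 100]
0.5 [0.67715 0.19745] 319.6 256.5 [232, 234, 234, 234, 232, 234, 244, 126, 164, 198, 230, 231, 225, 217, 204, 163, 157, 183, 190, 180, 180, 167] R-B [9, 9, 8, 9, 8, 9, 8, 16, -5, -8, -5, -4, -6, -9, -6, -3, -1, -12, 106, 102, 106, 100]
```

```bash
python3 -m jog '[[0,-1,-15,0],[0,-1,-30,0],[0,-1,-45,0],[0,-1,-58,0],[0,-1,-68,0],[0,-1,-74,0],[0,-1,-76,0],[0,-1,-76,0]]';python3 -m jog '[[0,0,0,0],[0,0,0,0],[0,0,0,0],[0,0,0,0],[0,0,0,0],[0,0,0,0],[0,0,0,0],[0,0,0,0]]' -1 12
```

```text
time: 82.25
position: [0.6789, 0.198, 0.2597]
tool_rot: [2.345, 2.09, 0.001]
ft_force: [0.3, 0.4, 0.0]
grip_width: 0.4
time: 83.25
position: [0.6784, 0.198, 0.2595]
tool_rot: [-2.345, -2.09, 0.0]
ft_force: [-3.6, 0.4, 1.6]
grip_width: 0.137
```

```bash
python3 -m jog '[[-8.7,1,0,0],[-17,2,0,0],[-25,3,-0.7,0],[-33.2,4,-1.5,0],[-41.3,5,-2.7,0],[-49.4,6,-4,0],[-57.4,6.7,-6,0],[-65.3,7.6,-8,0]]' -1 30
```

```text
time: 84.25
position: [0.6126, 0.2058, 0.251]
tool_rot: [-2.345, -2.09, 0.001]
ft_force: [2.2, -0.2, 0.7]
grip_width: 0.126
```

```bash
python3 -m jog '[[-8,1,-2.4,0],[-15.6,2,-5,0],[-23.3,2.8,-8,0],[-30.8,3.7,-11,0],[-38,4.5,-14.7,0],[-45.5,5.4,-18.5,0],[-52.6,6.2,-22.5,0],[-59.6,7.1,-27,0]]'
```

```text
time: 85.25
position: [0.5531, 0.213, 0.224]
tool_rot: [-2.345, -2.09, 0.0]
ft_force: [0.6, 0.2, 0.3]
grip_width: 0.129
```

```bash
python3 -m jog '[[-7,1,-4.6,0],[-13.4,1.7,-9.4,0],[-20,2.4,-14.5,0],[-26,3.1,-20,0],[-32,3.8,-25.4,0],[-38,4.5,-31,0],[-43.7,5.2,-37,0],[-49,5.9,-43.4,0]]'
```

```text
time: 86.25
position: [0.5042, 0.2188, 0.1805]
tool_rot: [-2.345, -2.09, 0.0]
ft_force: [-0.7, 1.9, -1.8]
grip_width: 0.132
```

```bash
python3 -m jog '[[-4.3,0.5,-5.3,0],[-8.5,1,-11,0],[-12.4,1.5,-16.4,0],[-16,2,-22,0],[-20,2.4,-28,0],[-23.3,2.8,-34,0],[-26.6,3.2,-40,0],[-29.6,3.6,-46,0]]'
```

```text
time: 87.25
position: [0.4748, 0.2223, 0.1345]
tool_rot: [-2.345, -2.09, 0.0]
ft_force: [-1.8, 3.8, -3.7]
grip_width: 0.127
```

```bash
python3 -m jog '[[-2.3,0.4,-5,0],[-4.5,0.7,-10,0],[-6.6,1,-15,0],[-8.5,1.3,-20.3,0],[-10.3,1.6,-25.4,0],[-12,1.9,-30.7,0],[-13.5,2.1,-36,0],[-15,2.3,-41.3,0]]'
```

```text
time: 88.25
position: [0.46, 0.2241, 0.0932]
tool_rot: [2.346, 2.09, -0.001]
ft_force: [-3.2, 1.5, -3.5]
grip_width: 0.126
```

```bash
python3 -m jog '[[-1,0.2,-4,0],[-2,0.3,-8,0],[-2.7,0.4,-12,0],[-3.5,0.5,-16,0],[-4,0.6,-20,0],[-4.7,0.7,-24.3,0],[-5.3,0.8,-28.4,0],[-5.7,0.8,-32.5,0]]'
```

```text
time: 89.25
position: [0.4545, 0.2248, 0.0608]
tool_rot: [2.345, 2.089, -0.001]
ft_force: [-2.1, -1.7, -4.9]
grip_width: 0.124
```

```bash
python3 -m jog '[[-0.2,0,-2,0],[-0.4,0,-4,0],[-0.5,0,-6,0],[-0.6,0,-8,0],[-0.7,0,-10,0],[-0.8,0,-12,0],[-0.9,0,-14,0],[-1,0,-16,0]]'
```

```text
time: 90.25
position: [0.4537, 0.225, 0.0451]
tool_rot: [2.345, 2.089, 0.0]
ft_force: [-1.9, -4.5, -6.4]
grip_width: 0.125
```

```bash
python3 -m jog '[[0,0,-0.7,0],[0,0,-1.4,0],[0,0,-2,0],[0,0,-2.7,0],[0,0,-3.4,0],[0,0,-4,0],[0,0,-4.5,0],[0,0,-5,0]]'
```

```text
time: 91.25
position: [0.4537, 0.2252, 0.0419]
tool_rot: [-2.345, -2.089, 0.001]
ft_force: [-7.4, -7.4, 14.6]
grip_width: 0.128
```

```bash
python3 -m jog '[[0,0,-0.5,0],[0,0,-1,0],[0,0,-1.5,0],[0,0,-2,0],[0,0,-2,0],[0,0,-2,0],[0,0,-2,0],[0,0,-2,0]]'
```

```text
time: 92.25
position: [0.4536, 0.2253, 0.0416]
tool_rot: [-2.343, -2.088, 0.002]
ft_force: [-11.2, -10.2, 28.5]
grip_width: 0.125
```

```bash
python3 -m jog '[[0,0,1,0],[0,0,2,0],[0,0,2.5,0],[0,0,2.5,0],[0,0,2.5,0],[0,0,2.5,0],[0,0,2.5,0],[0,0,2.5,0]]'; python3 -m jog '[[0,0,0,0],[0,0,0,0],[0,0,0,0],[0,0,0,0],[0,0,0,0],[0,0,10,0],[0,0,30,0],[0,0,70,0]]' -0.5;  python3 -m jog '[[0,30,50,0],[0,60,80,0],[-20,110,80,0],[-40,160,80,0],[-60,210,80,0],[-80,260,80,0],[-80,280,80,0],[-80,280,80,0]]'
python3 - <<'E'
from h import *
t=snap('top','tz.png');s=snap('scene','sz.png');im=t['image'].astype(int)
# bars: brightness profile along hob x at bar centres, predicted shut and open places
for n,x,y in(("R",.4316,.0352),("L",.4537,.2253)):
    u,v=map(lambda q:int(round(q)),proj(t,(x,y,.0855)));print(n,'shut px',u,v,[tuple(int(c) for c in im[k,u]) for k in range(v-8,v+9,2)])
for n,p in(("R",(.656,.0085,.305)),("L",(.678,.198,.305))):
    u,v=map(lambda q:int(round(q)),proj(t,p));print(n,'open px',u,v,[tuple(int(c) for c in im[k,u]) for k in range(v-4,v+5,2)])
# utensil mask on rest, in rest frame
O=np.array([.5505,-.327]);a=-.029;X=np.array([np.cos(a),np.sin(a)]);Y=np.array([-np.sin(a),np.cos(a)])
def g(xl,yl): 
    q=O+xl*X+yl*Y;u,v=proj(t,(*q,.0125));return im[int(round(v)),int(round(u))]
for xl in(.05,0,-.03,-.08,-.11,-.13,-.145):print(xl,[(round(yl*1000),*map(int,g(xl,yl))) for yl in np.arange(-.036,.09,.004) if g(xl,yl)[0]-g(xl,yl)[2]>25 and g(xl,yl).sum()<330 or g(xl,yl).max()<45])
old=load('t11.png')['image'].astype(int)
print('rest diff',[(k,int((np.abs(im-old).sum(2)>120)[210:305,a:b].sum())) for k,(a,b) in dict(turner=(398,412),spatula=(413,432),fork=(433,452)).items()])
E
```

```text
time: 93.25
position: [0.4537, 0.2252, 0.0419]
tool_rot: [-2.345, -2.09, 0.001]
ft_force: [-3.3, -6.1, 5.7]
grip_width: 0.125
time: 94.25
position: [0.4527, 0.2246, 0.1109]
tool_rot: [2.345, 2.089, -0.004]
ft_force: [-0.2, 0.5, 0.6]
grip_width: 0.246
time: 95.25
position: [0.3727, 0.5067, 0.1907]
tool_rot: [2.341, 2.092, 0.0]
ft_force: [0.2, -0.7, 0.1]
grip_width: 0.249
R shut px 296 303 [(197, 193, 188), (197, 196, 188), (202, 199, 192), (99, 99, 102), (162, 164, 173), (135, 125, 121), (195, 147, 99), (190, 143, 97), (188, 141, 94)]
L shut px 219 296 [(193, 187, 182), (195, 189, 183), (200, 194, 187), (101, 98, 101), (166, 168, 177), (135, 139, 148), (196, 145, 97), (175, 133, 89), (185, 141, 94)]
R open px 303 204 [(168, 127, 84), (171, 132, 87), (175, 131, 90), (160, 121, 84), (161, 122, 83)]
L open px 210 195 [(92, 71, 48), (91, 70, 45), (85, 65, 45), (88, 66, 44), (83, 64, 42)]
0.05 [(-36, 109, 69, 37), (-32, 107, 65, 33), (-28, 119, 71, 35), (-24, 109, 66, 35), (-20, 107, 70, 40), (-16, 121, 73, 38), (-12, 108, 67, 33), (4, 83, 43, 23), (8, 88, 49, 25), (12, 88, 52, 32), (16, 8
[... 847 characters left out ...]
106, 81, 53), (72, 24, 21, 15), (76, 31, 28, 34), (80, 31, 32, 36)]
-0.11 [(-36, 107, 80, 53), (-32, 103, 67, 38), (-28, 143, 89, 46), (-24, 128, 79, 41), (16, 107, 81, 55), (20, 68, 37, 23), (24, 86, 49, 31), (28, 79, 46, 24), (32, 119, 86, 57), (68, 106, 81, 57), (72, 29, 23, 21), (76, 29, 31, 34), (80, 25, 26, 32), (84, 145, 109, 73)]
-0.13 [(-36, 107, 79, 53), (-32, 99, 61, 30), (-28, 143, 89, 46), (-24, 128, 80, 43), (12, 109, 82, 56), (16, 113, 85, 57), (20, 64, 35, 16), (24, 85, 49, 30), (28, 67, 35, 18), (32, 111, 82, 53), (68, 103, 78, 53), (72, 27, 23, 19), (76, 31, 29, 29), (80, 26, 27, 32), (84, 141, 108, 73)]
-0.145 []
rest diff [('turner', 140), ('spatula', 325), ('fork', 196)]
```

The final check by code shows both bars at their shut places. All three handles are straight on their notch lines, with ends at −130 to −145 mm. I'll hand in the job.

```bash
python3 -c "
from bench import *
print(close_job())"
```

```text
the job is handed in; nothing more can be done
None
```

The job is handed in at about 95 s of the 210 s. All three utensils that were on the hob are on the rest, and both glass covers are shut. There was no spoon.

- **Utensils:** fork, spatula and turner each lie in their own notch (the −26, +26 and +78 mm lines). I left the −78 notch empty because the mug stood too close for the gripper. I lowered each one until it touched at the expected height, with about 5 N of contact, before letting go.
- **Covers:** I held each bar all the way down its arc and felt it seat before releasing.
- **Fingertip error:** the real fingertips are 35.5 mm short of the reported tool position. That made my first three grasps of the fork close on nothing, without moving it. I found the offset by touching the worktop and corrected every height after that.
- **Spatula moved:** after I placed it, the spatula lay about 12 mm too far forward, for a reason I did not establish. I regripped it and drew it back along its notch.

**Last checks (overhead image, by code):**
- Both bars are at their shut places and no longer at their open ones.
- The three handles are straight, at about −27, 24.5 and 76.5 mm, and every handle end is between −130 and −145 mm (nominal −137 mm).
- The handles read 1 to 2 mm to one side of the notch lines, which is within measuring error.
- The picture limit was used up, so I did not see the covers shut or the spatula after I drew it back, and I did not recheck the loose items.

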